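# Start the drying loggers and send the ware board off

### The arm

A 6-joint arm with a two-finger parallel gripper is mounted at the origin on the work surface. World frame = base frame: x ahead of the robot, y to its left, z up, the work surface at z = 0. Lengths are in m, angles in rad, forces in N, time in s.
With the tool pointing down it reaches from about 0.35 to 0.775 m from the base axis. Payload 7.3 kg.
Tool frame: the origin (TCP) lies midway between the tips of the shut fingers; the grasp point (between the pads) lies 19 mm behind it (arm.grasp_offset is the distance from the TCP to the grasp point, in m); z points along the fingers, x is the direction in which the jaws open and shut, and the axes are right-handed (so a half turn about z gives the same grasp; the last joint's range is limited). The gripper opens to 92 mm and grips with 3 to 60 N. Pads are 19 mm wide; open, the fingers measure 130 mm over their backs; the gripper's body (75 mm by 190 mm) begins 47 mm behind the grasp point.
Start: joints at [1.196, 0.342, 1.524, -0, 1.275, -0.146], TCP at [0.119, 0.511, 0.227] pointing down, gripper open.
Joint ranges: [-2.53, 2.53], [-0.77, 2.02], [0.04, 2.7], [-1, 4.14], [0.28, 2.66], [-3.11, 3.11]. Speed limits (rad/s): [2.57, 2.57, 3.14, 3.14, 3.14, 3.14].

### API

Orientations are given as [roll, pitch, yaw] about the fixed x, y, z axes, in that order (R = Rz(yaw) Ry(pitch) Rx(roll)).
In Python, from cell import arm, eyes gives the robot as it stands.
- The arm moves only by the shell command python3 -m pendant 'ROWS'. ROWS is JSON, a list that holds one entry, the list of rows, each a list of 5 numbers: the closure, from 0 (fully open) to 1 (shut), then the shift along the world's x, y, z normalised to -1 to 1, where 1 is 25 cm, then the turn about the world's z normalised to -1 to 1, where 1 is 45 degrees. In form: [[[gripper, x, y, z, spin], ...]]. A call has 1 to 5 rows; each row is the pose to reach, as a shift and turn from the pose measured when the call began; what a row does not reach only later rows make up. A row lasts 1/10 s, in which the tool goes at most 50 mm and 8.59 degrees, less where a joint would pass 70% of its speed; a pose out of reach is approached as far as the arm can. A call with a number of a shift or a turn outside -1 to 1 is refused whole. A call with a gripper value outside its range is refused whole. The fingers move at their own pace and stop on an object; the grip force is fixed at half the most. Time passes only in rows, so rows that repeat a pose let the fingers close. It gives the time, the measured TCP pose, the force and the opening at its end, in the units of the state.
- arm.observe(): the state, without advancing time (a new reading comes with each control period).
- eyes.grab_frame(name): name is "scene" or "side" or "wrist"; returns a dict with "pixels" (420x560x3 uint8, blue, green, red), "fovy" (degrees; the focal length in pixels is half the picture's height over the tangent of half this angle, whatever the lens; pixels are square), "cx", "cy" (the principal point, pixels), "world_to_cam" (4x4, takes a point from world to camera coordinates). Camera axes: x right, y up, looking along -z (the intrinsics and any distortion apply to the point x, -y, -z); pixel columns grow to the right and rows downward; lengths in m; the calibration is good to about 2 mm. A picture is of the moment at which its call begins. There is no depth.
- arm.close_job(): hands the job in, once; it reports no verdict.
The state is a dict: "time": time; "joint_positions": joint angles; "dq": joint speeds; "tau": joint torques, N m; "ee_pos": TCP position; "tool_rot": TCP orientation; "contact_force": force on the tool from outside, world axes, zero at the start; "ft_torque": the same for the moment, N m; "width": finger opening in m.
Only numpy, scipy, OpenCV 4.12 (cv2) and the standard library are available. Lean on these libraries where they do the work, as an engineer would, in place of code of your own. Each camera call takes 0.05 s, during which the arm holds its last target.

### The job

Make this board of glazed cups ready for the drying room: take every stick logger out of the wooden stand, start it by pushing the button under its foot against the bench or the steel plate until it is fully in (it stays in), and only then stand it, foot down, in a cup on the drying board, one logger to a cup. When all the loggers that are there stand running in cups, swing the flag lever fully over to its other side; leave the cups upright on the board, and do not disturb the jar, brush and plaster mould.

Things in the scene. Friction and masses are not known exactly. Their poses are not given: they have to be found in the camera images.
- logger1: White stick logger (may be absent), round about its own z, 0.12 to 0.2 kg, standing foot down in a well of the stand. Origin: centre of the foot's underside; z points up to the handle. Heights over the origin: foot barrel 30 mm diameter 0 to 76, with a 40 mm collar at 62 to 68 that hangs on the stand's top; bare aluminium handle, a plain cylinder 24 mm diameter from 76 to 134 (its top), the place to grip.
- start1 (a joint): Start button of logger1: black, 18 mm diameter, in the middle of the foot's underside, where it stands 13 mm proud at 0 (off) and 3 mm at 0.010 m (in, running). It grows as the button is pushed up into the foot; it takes a steady push of about 7 N, then meets a hard stop at the end of its 10 mm, and stays where it was pushed. A thin steel pin then rises 9 mm out of the top of the handle. In the stand the button hangs free of the bench.
- logger2: Same kind of stick logger as logger1 (may be absent).
- start2 (a joint): Start button of logger2, like start1.
- logger3: Same kind of stick logger as logger1 (may be absent).
- start3 (a joint): Start button of logger3, like start1.
- logger4: Same kind of stick logger as logger1 (may be absent).
- start4 (a joint): Start button of logger4, like start1.
- cup1: Loose straight-sided glazed cup without handle, blue with a yellow foot, open on top, 64 mm outside, 54 mm inside, 85 mm high, 0.32 kg, standing on the drying board. Origin: centre of its underside, z up.
- cup1_in (a point): Centre of the inner floor of cup1, 6 mm over its underside, 79 mm below its rim.
- cup2: Same kind of cup as cup1.
- cup2_in (a point): Centre of the inner floor of cup2, 6 mm over its underside, 79 mm below its rim.
- cup3: Same kind of cup as cup1.
- cup3_in (a point): Centre of the inner floor of cup3, 6 mm over its underside, 79 mm below its rim.
- stand: Fixed light-wood block 90 x 250 mm, 85 mm high, with four square 34 mm wells right through it, in a row along its y axis at y = -87, -29, 29 and 87 mm. Origin: centre of its underside. The loggers' barrels hang in the wells, collars on the top face, feet 23 mm above the bench; lift them straight up.
- board: Fixed wooden drying board 230 x 410 mm, floor 12 mm above the bench, edges 26 mm high and 15 mm wide; the three cups stand in a row along its y axis. Origin: centre of its underside.
- plate: Fixed steel plate 100 x 100 mm, 8 mm thick, flat on the bench. Origin: centre of its underside; its top is 8 mm higher.
- flag_base: Fixed grey foot block 70 x 50 mm, 25 mm high, of the flag lever. Origin: centre of its underside. The lever turns about an axle along the block's y axis, 22 mm above the bench; at joint 0 it leans towards the block's -x, and it swings over to its +x.
- flag (a joint): Angle of the flag lever, 0 (leaning 0.6 rad to the block's -x) to 1.2 rad (leaning 0.6 rad to +x, fully over); starts at 0 to 0.2. It stays where it is left and takes about 1 N at the knob.
- flag_tip (a point): Centre of the 26 mm black ball knob at the lever's end, 80 mm from the axle.
- jar: Bystander: loose closed jar, 60 mm diameter, 90 mm high. Origin: centre of its underside.
- brush: Bystander: brush 170 mm long lying on the bench along its x axis.
- mould: Bystander: loose plaster mould block 90 x 120 x 70 mm. Origin: centre of its underside.
There are look-alikes about, which are no part of the job. What is shaped like the cup1 but red or turquoise is not meant.

How it is judged:
By the outcome, as a careful person would: the job done as asked, in the order asked, and still so for the second after the job is handed in, with the robot touching nothing.
Of logger1, logger2, logger3, logger4 only 2 to 3 are there at a start; the rules pass over those that are not, and their reading is None.
At some moment in a run one of cup1, cup2, cup3 may be knocked a few centimetres aside while the robot is not near it.
Once in a run the grip may slacken for a moment while it holds something.
It also fails if it takes over 210 s, if anything falls off the work surface, if the arm or the gripper's body presses on something with over 40 N, if the wrist force passes 120 N, or if a joint passes its speed limit or range.

## Working session

There is one attempt and no reset: what is moved stays moved. The work goes in short steps, Python scripts to look and compute and a shell command to move; the robot and the scene stay as the last step left them, time stands still between calls to the robot, and variables do not carry over. Pictures are saved under pics/ and viewed, and the job is handed in when it is done.

```bash
ls; mkdir -p pics; cat > h.py <<'E'
import numpy as np, cv2
from cell import arm, eyes
def grab(n):
    f=eyes.grab_frame(n); return f
def save(f,name,scale=1):
    im=f["pixels"]
    cv2.imwrite("pics/"+name+".png",np.ascontiguousarray(im))
E
python3 - <<'E'
from h import *
for n in ["scene","side","wrist"]:
    f=grab(n); save(f,n+"0"); print(n,f["fovy"],f["cx"],f["cy"],[k for k in f]); print(np.round(f["world_to_cam"],3))
    for k in f:
        if k not in("pixels","world_to_cam"): print(k,f[k])
print(arm.observe())
E
```

```text
pics
scene 54.76009511266781 277.10346918906095 207.28722582750848 ['pixels', 'fovy', 'cx', 'cy', 'world_to_cam']
[[-0.372  0.928  0.017  0.289]
 [-0.681 -0.286  0.674  0.302]
 [ 0.631  0.239  0.738 -1.313]
 [ 0.     0.     0.     1.   ]]
fovy 54.76009511266781
cx 277.10346918906095
cy 207.28722582750848
side 45.560397053922834 281.5071646619544 209.62286135776017 ['pixels', 'fovy', 'cx', 'cy', 'world_to_cam']
[[ 0.696 -0.718  0.011 -0.46 ]
 [ 0.417  0.417  0.807 -0.261]
 [-0.584 -0.558  0.59  -0.992]
 [ 0.     0.     0.     1.   ]]
fovy 45.560397053922834
cx 281.5071646619544
cy 209.62286135776017
wrist 70.75271999055748 279.76812210364596 208.311007513309 ['pixels', 'fovy', 'cx', 'cy', 'world_to_cam']
[[ 0.228  0.974 -0.001 -0.523]
 [-0.939  0.219 -0.266  0.032]
 [-0.259  0.062  0.964 -0.39 ]
 [ 0.     0.     0.     1.   ]]
fovy 70.75271999055748
cx 279.76812210364596
cy 208.311007513309
{'time': 0.15, 'joint_positions': array([ 1.19598792e+00,  3.42559710e-01,  1.52472062e+00, -4.19126894e-05,
        1.27536172e+00, -1.46015312e-01]), 'dq': array([ 0.00027351, -0.00314371, -0.00319024,  0.00084888, -0.00106632,
        0.00013288]), 'tau': array([ 1.76822447e-03, -4.31466722e+01, -2.44352317e+01,  7.17007136e-02,
        5.36334899e-02, -1.04514686e-04]), 'ee_pos': array([0.11897387, 0.51107519, 0.22623301]), 'tool_rot': array([-3.14147963e+00,  1.04406310e-03,  1.34201551e+00]), 'contact_force': array([ 0.69849599,  0.40313061, -0.1392443 ]), 'ft_torque': array([ 0.01293323, -0.01877268,  0.02111086]), 'width': 0.09171272058583478}
```

View pics/scene0.png

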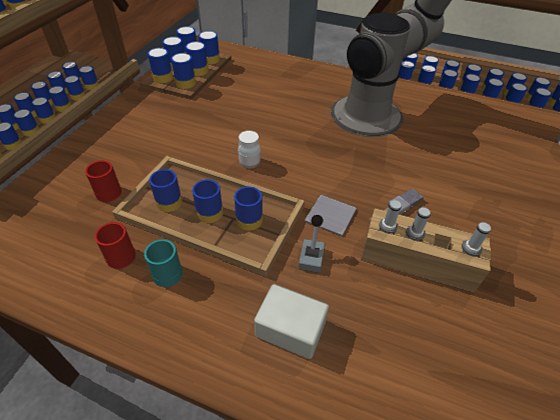

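View pics/side0.png

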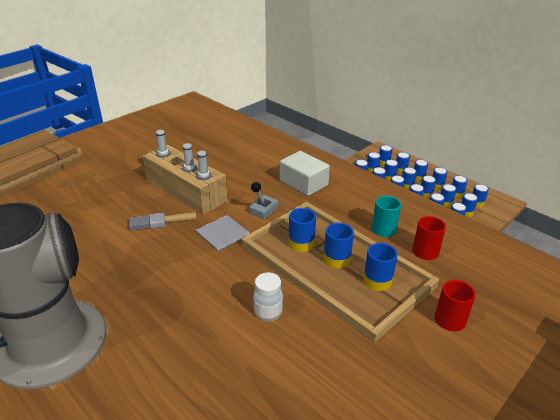

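View pics/wrist0.png

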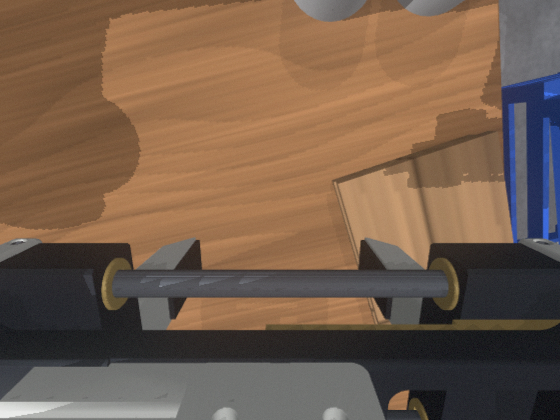

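Scene view: three loggers in the stand, tops near (395,205), (424,212) and (484,228). Cups are at (165,188), (207,200) and (248,207), the lever knob at (317,221), the plate at (331,214) and the mould at (291,320). The side view shows the same things. I'll segment them next.

```bash
cat >> h.py <<'E'
def ray(f,u,v):
    M=f["world_to_cam"];R=M[:3,:3];t=M[:3,3]
    F=210/np.tan(np.radians(f["fovy"])/2)
    d=np.array([(u-f["cx"])/F,-(v-f["cy"])/F,-1.])
    return -R.T@t, R.T@d
def onz(f,u,v,z):
    o,d=ray(f,u,v); return o+d*(z-o[2])/d[2]
def proj(f,p):
    M=f["world_to_cam"];F=210/np.tan(np.radians(f["fovy"])/2)
    c=M[:3,:3]@np.array(p)+M[:3,3]; return f["cx"]+F*c[0]/-c[2], f["cy"]-F*c[1]/-c[2]
def tri(f,a,g,b):
    o1,d1=ray(f,*a);o2,d2=ray(g,*b)
    s=np.linalg.lstsq(np.c_[d1,-d2],o2-o1,rcond=None)[0]
    p,q=o1+s[0]*d1,o2+s[1]*d2
    return (p+q)/2,np.linalg.norm(p-q)
E
python3 - <<'E'
from h import *
a=cv2.imread("pics/scene0.png");b=cv2.imread("pics/side0.png")
f=grab("scene");g=grab("side")
for n,im,ff in(("sc",a,f),("si",b,g)):
    hsv=cv2.cvtColor(im,cv2.COLOR_BGR2HSV)
    m={"yellow":cv2.inRange(hsv,(20,150,100),(32,255,255)),"blue":cv2.inRange(hsv,(108,150,40),(128,255,255)),"black":cv2.inRange(hsv,(0,0,0),(180,255,28))}
    for k,v in m.items():
        nn,l,st,c=cv2.connectedComponentsWithStats(v)
        for i in range(1,nn):
            if st[i,4]>60: print(n,k,st[i],c[i].round(1))
def crop(im,x,y,w,h,s,name): cv2.imwrite("pics/"+name+".png",cv2.resize(im[y:y+h,x:x+w],None,fx=s,fy=s,interpolation=cv2.INTER_CUBIC))
crop(a,295,180,200,120,4,"c1"); crop(b,135,120,150,140,4,"c2")
E
```

```text
sc yellow [207  56  11   8  69] [212.4  59.7]
sc yellow [194  67  12   9  77] [199.7  71.5]
sc yellow [152  74  19   9  99] [162.1  78.1]
sc yellow [178  79  15  10  84] [186.4  83.9]
sc yellow [156 200  24  12 120] [169.  206.8]
sc yellow [197 212  24  11 115] [210.6 217.8]
sc yellow [243 219  19  11 101] [251.9 225.4]
sc blue [ 147   28   71   53 1660] [183.5  56.4]
sc blue [399  57  18  22 203] [406.7  68.6]
sc blue [423  59  16  10  62] [430.  63.]
sc blue [440  61  20  27 245] [448.2  76.6]
sc blue [   0   65   97   79 2046] [ 43.3 102.3]
sc blue [461  67  21  26 262] [469.7  81.2]
sc blue [419  68  17  16 165] [426.   76.1]
sc blue [483  71  21  27 287] [492.   85.5]
sc blue [506  73  21  30 308] [514.7  90. ]
sc blue [529  78  23  30 334] [538.1  94.5]
sc blue [552  83   8  28 133] [556.5  98. ]
sc blue [149 169  31  36 811] [164.6 186.3]
sc blue [193 180  28  36 834] [206.9 197. ]
sc blue [235 187  27  36 843] [248.2 204.3]
sc black [113   0  15  11  76] [120.7   4.6]
sc black [368   0  22  16 116] [379.4   6.3]
sc black [415   0  27  20 106] [426.5  12.5]
sc black [ 347   37   51   49 1257] [365.4  61. ]
si yellow [288 239  26  13 194] [300.3 246.1]
si yellow [324 253  27  16 202] [336.2 262.2]
si yellow [364 273  29  18 230] [376.9 284.4]
si blue [   0   45  103  100 6423] [45.9 95.6]
si blue [ 355  147   92   49 1158] [404.  171.3]
si blue [430 177  38  28 309] [450.8 191.9]
si blue [451 187  38  28 318] [472.  201.1]
si blue [289 208  27  36 842] [301.8 225.1]
si blue [324 223  30  37 911] [338.4 240.8]
si blue [ 365  243   32   39 1034] [380.5 262.1]
si black [ 69 227  10  49 111] [ 74.5 255.3]
```

View pics/c1.png

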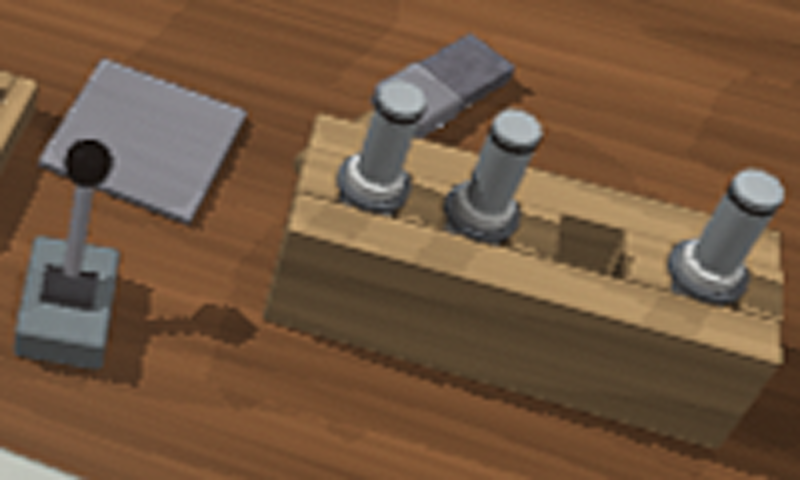

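View pics/c2.png

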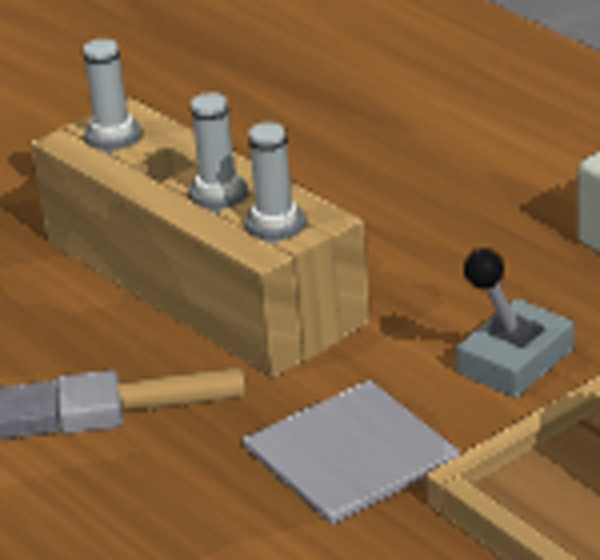

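```bash
cat > m.py <<'E'
from h import *
f=grab("scene");g=grab("side")
S=lambda x,y:(295+(x+.5)/4-.5,180+(y+.5)/4-.5)
T=lambda x,y:(135+(x+.5)/4-.5,120+(y+.5)/4-.5)
def show(n,a,b,z): print(n,"tri",*[np.round(q,4) for q in tri(f,a,g,b)],"sc",onz(f,*a,z)[:2].round(4),"si",onz(g,*b,z)[:2].round(4))
for n,a,b in (("A",(400,97),(267,131)),("B",(518,128),(210,100)),("C",(757,186),(101,45))): show(n,S(*a),T(*b),.157)
show("knob",S(88,162),T(485,267),.09)
for a,b in (((105,60),(337,520)),((245,112),(245,440)),((192,220),(370,382)),((42,162),(457,455))): show("plate",S(*a),T(*b),.008)
for a,b in (((120,248),(520,300)),((105,345),(573,320)),((20,335),(513,370)),((35,238),(458,348))): show("base",S(*a),T(*b),.025)
# stand top corners: scene
for n,a in (("s",(318,115)),("s",(290,232)),("s",(780,360)),("s",(780,235))): print(n,onz(f,*S(*a),.085).round(4))
for n,a in (("t",(32,142)),("t",(265,272)),("t",(365,222)),("t",(130,97))): print(n,onz(g,*T(*a),.085).round(4))
# robot base check
print(proj(f,(0,0,0)),proj(g,(0,0,0)))
E
python3 m.py
```

```text
A tri [0.5223 0.1555 0.1558] 0.0013 sc [0.5243 0.155 ] si [0.5211 0.1547]
B tri [0.5212 0.2146 0.156 ] 0.0006 sc [0.5225 0.2142] si [0.5202 0.2136]
C tri [0.5149 0.329  0.1567] 0.0011 sc [0.5159 0.3284] si [0.5148 0.3295]
knob tri [0.5749 0.0095 0.0949] 0.0005 sc [0.5706 0.0088] si [0.58   0.0146]
plate tri [ 0.4122 -0.0258  0.0043] 0.0051 sc [ 0.4135 -0.0232] si [ 0.4103 -0.0321]
plate tri [0.421  0.0719 0.0056] 0.0007 sc [0.4229 0.0723] si [0.4193 0.0689]
plate tri [0.5182 0.064  0.0048] 0.0019 sc [0.5201 0.0649] si [0.5157 0.0595]
plate tri [ 0.5078 -0.0333  0.0034] 0.0001 sc [ 0.5117 -0.0323] si [ 0.504  -0.0375]
base tri [0.6033 0.0265 0.0536] 0.0296 sc [0.5699 0.0339] si [0.6355 0.0401]
base tri [0.6465 0.0285 0.0173] 0.0431 sc [0.6366 0.0461] si [ 0.6441 -0.0023]
base tri [ 0.6139  0.0056 -0.0104] 0.0287 sc [0.6481 0.0012] si [ 0.5758 -0.0144]
base tri [0.5693 0.0023 0.0296] 0.0411 sc [ 0.5817 -0.0134] si [0.5672 0.0289]
s [0.4827 0.1173 0.085 ]
s [0.5715 0.1222 0.085 ]
s [0.5568 0.3683 0.085 ]
s [0.4725 0.365  0.085 ]
t [0.4684 0.3633 0.085 ]
t [0.481  0.1159 0.085 ]
t [0.5659 0.1163 0.085 ]
t [0.5563 0.369  0.085 ]
(np.float64(366.3133633769037), np.float64(113.86459313924331)) (np.float64(49.6067585630567), np.float64(341.2025256195893))
```

Heights and spacings check out: tops triangulate to 0.156 m (expected 0.157), and the loggers are 58 and 116 mm apart. Next the cups and board.

```bash
cat > cups.py <<'E'
from h import *
def blobs(f):
    hsv=cv2.cvtColor(np.ascontiguousarray(f["pixels"]),cv2.COLOR_BGR2HSV)
    m=cv2.inRange(hsv,(105,110,25),(130,255,255))
    m=cv2.morphologyEx(m,cv2.MORPH_CLOSE,np.ones((3,3),np.uint8))
    n,l,st,c=cv2.connectedComponentsWithStats(m); out=[]
    for i in range(1,n):
        if st[i,4]<300: continue
        x,y,w,h=st[i,:4]
        # rim candidates: topmost rim point, cast on z=.097
        M=(l==i)
        col=x+w/2-.5
        p=onz(f,col,y-.5+0.5,.097); o,_=ray(f,0,0); d=(p-o)[:2]; d/=np.linalg.norm(d)
        q=p[:2]-.032*d
        if .3<q[0]<.8 and -.5<q[1]<.1: out.append((q,(x,y,w,h)))
    return sorted(out,key=lambda a:a[0][1])
def cups(f,g):
    for n,ff in(("scene",f),("side",g)):
        for q,b in blobs(ff): print(n,q.round(4),b)
if __name__=="__main__": cups(grab("scene"),grab("side"))
E
python3 cups.py
```

```text
scene [ 0.5881 -0.359 ] (np.int32(149), np.int32(169), np.int32(31), np.int32(36))
scene [ 0.5813 -0.2505] (np.int32(193), np.int32(179), np.int32(29), np.int32(37))
scene [ 0.5677 -0.1565] (np.int32(234), np.int32(186), np.int32(28), np.int32(37))
side [ 0.5834 -0.365 ] (np.int32(365), np.int32(243), np.int32(32), np.int32(40))
side [ 0.5762 -0.2573] (np.int32(324), np.int32(223), np.int32(30), np.int32(37))
side [ 0.5622 -0.1603] (np.int32(289), np.int32(208), np.int32(27), np.int32(36))
```

```bash
python3 -m pendant '[[[0,0.15,-0.13,0,-0.19],[0,0.3,-0.26,0,-0.38],[0,0.45,-0.39,0,-0.57],[0,0.6,-0.52,0,-0.76],[0,0.72,-0.64,0,-0.95]]]'; python3 -m pendant '[[[0,0.15,-0.13,0,-0.19],[0,0.3,-0.26,0,-0.38],[0,0.45,-0.39,0,-0.57],[0,0.6,-0.52,0,-0.7],[0,0.72,-0.64,0,-0.7]]]'
```

```text
time: 0.95
ee_pos: [0.3007, 0.3497, 0.2269]
tool_rot: [3.141, -0.001, 0.589]
contact_force: [0.8, -0.9, -0.6]
width: 0.0916
time: 1.45
ee_pos: [0.4825, 0.1878, 0.227]
tool_rot: [3.142, -0.001, 0.036]
contact_force: [0.5, 0.6, -0.1]
width: 0.0918
```

```bash
python3 -m pendant '[[[0,0.158,-0.131,0,0],[0,0.158,-0.131,0,0]]]'; python3 - <<'E'
from h import *
f=grab("wrist"); save(f,"w1")
for p in((.522,.155,.157),(.521,.2145,.157),(.515,.329,.157)): print(proj(f,p))
E
```

```text
time: 1.65
ee_pos: [0.5256, 0.1512, 0.2265]
tool_rot: [3.14, -0.003, 0.031]
contact_force: [0.1, 1.0, 0.4]
width: 0.0916
(np.float64(276.0782570829249), np.float64(213.33886109326016))
(np.float64(276.82576352303664), np.float64(136.8062564680007))
(np.float64(272.27005552245623), np.float64(-46.809310097532006))
```

View pics/w1.png

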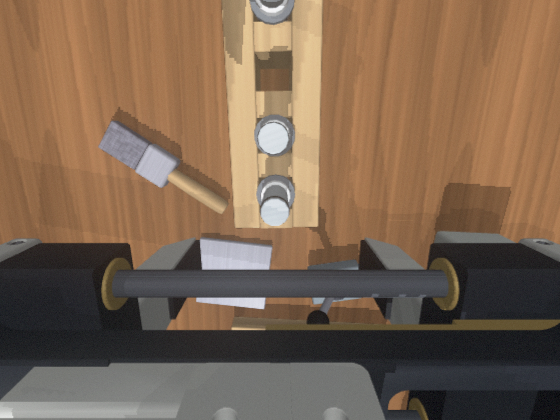

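The wrist view shows A's top at (275,211) and B's at (273,137), within 1–3 px of the prediction. Descending on A.

```bash
python3 -m pendant '[[[0,-0.014,0.016,-0.1,0],[0,-0.014,0.016,-0.25,0],[0,-0.014,0.016,-0.38,0],[0,-0.014,0.016,-0.454,0],[0,-0.014,0.016,-0.454,0]]]'; python3 -m pendant '[[[1,0,0,0,0],[1,0,0,0,0],[1,0,0,0,0],[1,0,0,0,0],[1,0,0,0,0]]]'
```

```text
time: 2.2
ee_pos: [0.5176, 0.1575, 0.1105]
tool_rot: [3.141, 0.005, 0.033]
contact_force: [-0.8, 0.8, 0.3]
width: 0.0916
time: 2.7
ee_pos: [0.5179, 0.1575, 0.1111]
tool_rot: [3.141, 0.004, 0.033]
contact_force: [-0.1, -0.1, 0.6]
width: 0.0562
```

```bash
python3 -m pendant '[[[1,0.014,-0.006,0.006,0],[1,0.014,-0.006,0.006,0],[1,0.014,-0.006,0.006,0],[1,0.014,-0.006,0.006,0],[1,0.014,-0.006,0.006,0]]]'; python3 -m pendant '[[[1,0,0,0,0],[1,0,0,0,0],[1,0,0,0,0]]]'
```

```text
time: 3.2
ee_pos: [0.5214, 0.1559, 0.1125]
tool_rot: [3.141, 0.004, 0.033]
contact_force: [0.3, 0.1, -0.4]
width: 0.0236
time: 3.5
ee_pos: [0.5213, 0.156, 0.1125]
tool_rot: [3.141, 0.004, 0.033]
contact_force: [0.3, 0.0, 1.1]
width: 0.0232
```

```bash
python3 -m pendant '[[[1,0,0,0.1,0],[1,0,0,0.22,0],[1,0,0,0.34,0],[1,0,0,0.44,0],[1,0,0,0.44,0]]]'; python3 -m pendant '[[[1,-0.06,-0.16,0,0],[1,-0.12,-0.32,0,0],[1,-0.18,-0.46,0,0],[1,-0.2,-0.54,0,0],[1,-0.2,-0.54,0,0]]]';  python3 -m pendant '[[[1,0,0,-0.1,0],[1,0,0,-0.2,0],[1,0,0,-0.3,0],[1,0,0,-0.36,0],[1,0,0,-0.36,0]]]'; python3 - <<'E'
from h import *
save(grab("wrist"),"w2");save(grab("scene"),"s2")
E
```

```text
time: 4.0
ee_pos: [0.5229, 0.1563, 0.2258]
tool_rot: [3.142, -0.003, 0.033]
contact_force: [0.5, -0.4, -1.2]
width: 0.0233
time: 4.5
ee_pos: [0.4717, 0.0193, 0.2245]
tool_rot: [3.141, -0.0, 0.03]
contact_force: [1.1, -0.6, -1.8]
width: 0.0233
time: 5.0
ee_pos: [0.4699, 0.0203, 0.1317]
tool_rot: [-3.141, 0.006, 0.03]
contact_force: [-0.6, 0.3, -1.8]
width: 0.0235
```

View pics/s2.png

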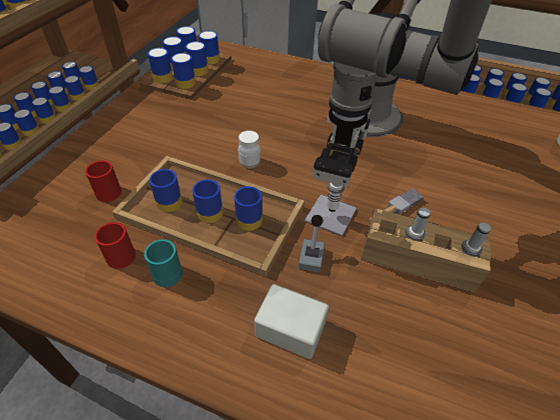

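View pics/w2.png

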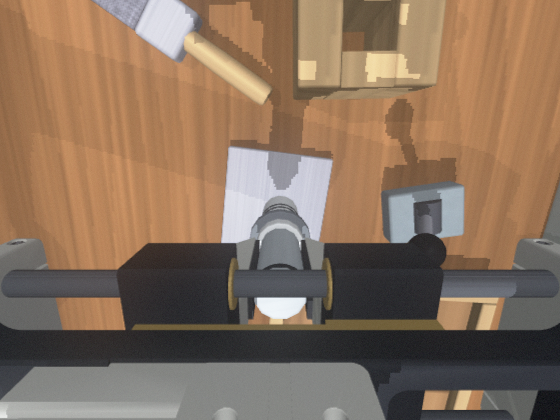

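The logger is held upright over the plate. Pressing in steps.

```bash
python3 -m pendant '[[[1,-0.01,0,-0.06,0],[1,-0.01,0,-0.08,0],[1,-0.01,0,-0.09,0],[1,-0.01,0,-0.1,0],[1,-0.01,0,-0.11,0]]]'; python3 -m pendant '[[[1,0,0,-0.005,0],[1,0,0,-0.01,0],[1,0,0,-0.015,0],[1,0,0,-0.015,0]]]'
```

```text
time: 5.6
ee_pos: [0.4698, 0.0199, 0.1076]
tool_rot: [3.141, -0.001, 0.03]
contact_force: [-1.9, -0.2, 4.2]
width: 0.0232
time: 6.0
ee_pos: [0.4698, 0.0199, 0.1038]
tool_rot: [3.141, -0.001, 0.03]
contact_force: [-1.2, 0.4, 3.1]
width: 0.023
```

```bash
python3 -m pendant '[[[1,0,0,-0.006,0],[1,0,0,-0.012,0],[1,0,0,-0.018,0],[1,0,0,-0.018,0]]]'; python3 -m pendant '[[[1,0,0,-0.005,0],[1,0,0,-0.01,0],[1,0,0,-0.01,0]]]'
```

```text
time: 6.4
ee_pos: [0.4701, 0.0199, 0.1002]
tool_rot: [3.141, -0.002, 0.03]
contact_force: [-4.3, 0.8, 15.7]
width: 0.0237
time: 6.7
ee_pos: [0.4706, 0.0197, 0.1]
tool_rot: [3.141, -0.004, 0.03]
contact_force: [-6.7, 1.1, 29.0]
width: 0.0236
```

Hard stop reached: 29 N at TCP z 0.100 (expected 0.1005). Lifting and checking the pin.

```bash
python3 -m pendant '[[[1,0,0,0.03,0],[1,0,0,0.15,0],[1,0,0,0.3,0],[1,0,0,0.45,0],[1,0,0,0.54,0]]]'; python3 -m pendant '[[[1,0.04,-0.18,0,0],[1,0.08,-0.36,0,0],[1,0.12,-0.54,0,0],[1,0.16,-0.72,0,0],[1,0.2,-0.9,0,0]]]';  python3 -m pendant '[[[1,0.06,-0.15,0,0],[1,0.12,-0.3,0,0],[1,0.2,-0.44,0,0],[1,0.24,-0.52,0,0],[1,0.24,-0.52,0,0]]]'; python3 - <<'E'
from h import *
f=grab("wrist");save(f,"w3");f2=grab("scene");save(f2,"s3");f3=grab("side");save(f3,"d3")
import cups; cups.cups(f2,f3); print(arm.observe()["ee_pos"],arm.observe()["contact_force"])
E
```

```text
time: 7.2
ee_pos: [0.4716, 0.0196, 0.2374]
tool_rot: [3.14, -0.008, 0.03]
contact_force: [0.2, 0.3, -1.8]
width: 0.0233
time: 7.7
ee_pos: [0.5218, -0.2074, 0.2367]
tool_rot: [3.14, -0.008, 0.03]
contact_force: [1.1, 0.0, -1.0]
width: 0.0236
time: 8.2
ee_pos: [0.5821, -0.3404, 0.2342]
tool_rot: [3.141, -0.006, 0.028]
contact_force: [-0.7, -0.1, -2.7]
width: 0.0237
scene [ 0.5881 -0.359 ] (np.int32(149), np.int32(169), np.int32(31), np.int32(36))
scene [ 0.5813 -0.2505] (np.int32(193), np.int32(179), np.int32(29), np.int32(37))
scene [ 0.5673 -0.1555] (np.int32(235), np.int32(186), np.int32(27), np.int32(37))
side [ 0.5834 -0.365 ] (np.int32(365), np.int32(243), np.int32(32), np.int32(40))
side [ 0.5762 -0.2573] (np.int32(324), np.int32(223), np.int32(30), np.int32(37))
side [ 0.5622 -0.1603] (np.int32(289), np.int32(208), np.int32(27), np.int32(36))
[ 0.58154744 -0.3367003   0.23580282] [-0.01611334  0.06131875 -1.74207854]
```

View pics/s3.png

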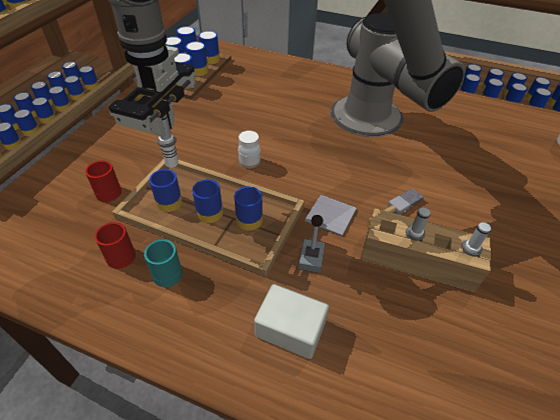

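View pics/w3.png

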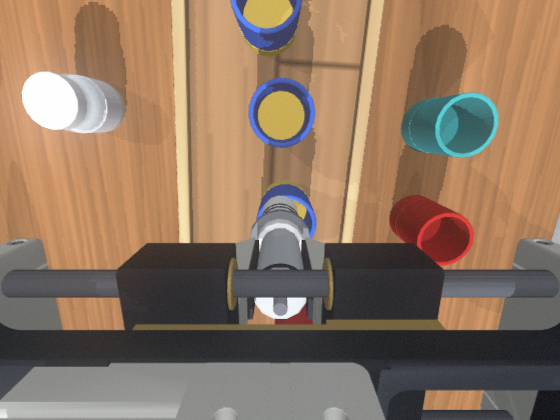

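View pics/d3.png

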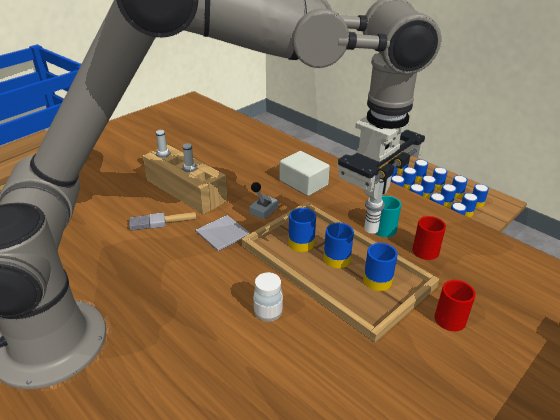

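The pin shows at (280,305) in the wrist view, and the blue cup rims are at (282,113) and about (285,215). Refining the cup positions from the wrist view.

```bash
python3 - <<'E'
from h import *
f=grab("wrist"); print(onz(f,282,112.5,.097)); print(arm.observe()["ee_pos"])
for p in((.586,-.362,.097),(.579,-.254,.097),(.565,-.158,.097),(.5860,-.362-.032,.097)): print(proj(f,p))
# rim left/right extremes cup1 at approx (259,215),(315,218)
print(onz(f,258,215,.097),onz(f,316,215,.097))
E
```

```text
[ 0.58140352 -0.25287299  0.097     ]
[ 0.58159566 -0.33638037  0.23635647]
(np.float64(283.1098877371178), np.float64(221.54351760935978))
(np.float64(279.44588320170254), np.float64(113.66106573351276))
(np.float64(266.53328078530194), np.float64(-2.905096981069505))
(np.float64(282.1504892952506), np.float64(249.7251989987373))
[ 0.55954146 -0.35553697  0.097     ] [ 0.62016598 -0.35387627  0.097     ]
```

```bash
python3 - <<'E'
from h import *
f=grab("wrist"); im=np.ascontiguousarray(f["pixels"])
hsv=cv2.cvtColor(im,cv2.COLOR_BGR2HSV); m=cv2.inRange(hsv,(105,110,25),(130,255,255))
def fit(pts,z):
    P=np.array([onz(f,u,v,z)[:2] for u,v in pts]);A=np.c_[2*P,np.ones(len(P))];s=np.linalg.lstsq(A,(P**2).sum(1),rcond=None)[0]
    return s[:2],np.sqrt(s[2]+s[0]**2+s[1]**2)
for y0,y1 in((176,225),):
    pts=[]
    for v in range(y0,y1):
        xs=np.where(m[v,240:330])[0]
        if len(xs): print(v,xs.min()+240,xs.max()+240,end="; ")
cv2.imwrite("pics/c3.png",cv2.resize(im[160:330,200:370],None,fx=3.5,fy=3.5))
o=arm.observe()["ee_pos"]
for dz in(.0893,.0893+.003,.0893-.065,-.134+.0893): print(proj(f,(o[0],o[1],o[2]-dz)))
E
```

```text
188 279 291; 189 276 294; 190 274 296; 191 273 298; 192 271 299; 193 270 300; 194 268 302; 195 268 303; 196 267 303; 197 266 304; 198 265 305; 199 265 306; 200 264 306; 201 263 307; 202 264 307; 203 263 308; 204 263 308; 205 263 308; 206 262 309; 207 262 309; 208 261 310; 209 261 310; 210 261 311; 211 260 311; 212 260 311; 213 260 312; 214 259 312; 215 259 313; 216 259 313; 217 307 313; 218 306 314; 219 306 314; 220 305 314; 221 305 314; 222 306 315; 223 307 315; 224 308 315; (np.float64(279.9988724736029), np.float64(211.2301718461998))
(np.float64(279.9716805259294), np.float64(210.28417957085242))
(np.float64(280.7875668737272), np.float64(238.66839801100335))
(np.float64(282.47612804660173), np.float64(297.41247346929566))
```

View pics/c3.png

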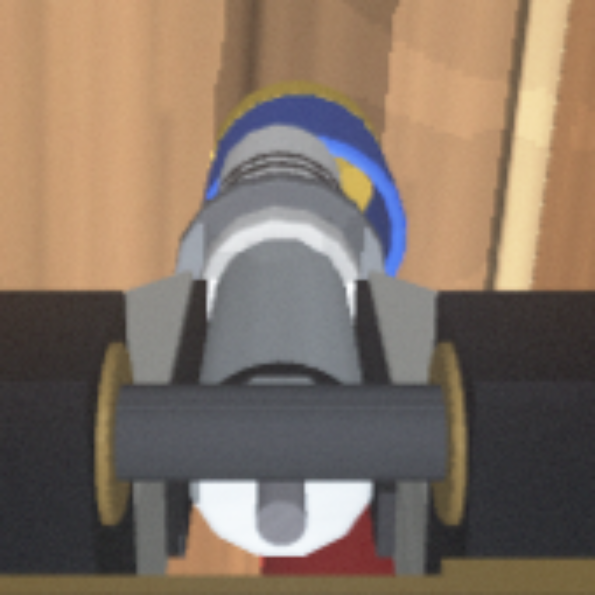

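```bash
python3 -m pendant '[[[1,0.026,-0.1,0,0],[1,0.026,-0.1,0,0],[1,0.026,-0.1,0,0],[1,0.026,-0.1,-0.08,0],[1,0.026,-0.1,-0.08,0]]]'; python3 - <<'E'
from h import *
f=grab("wrist");save(f,"w4"); print(arm.observe()["ee_pos"])
E
```

```text
time: 8.95
ee_pos: [0.5872, -0.3594, 0.2145]
tool_rot: [-3.139, -0.004, 0.032]
contact_force: [-0.6, -1.1, -1.9]
width: 0.0237
[ 0.58756531 -0.35980786  0.21580908]
```

View pics/w4.png

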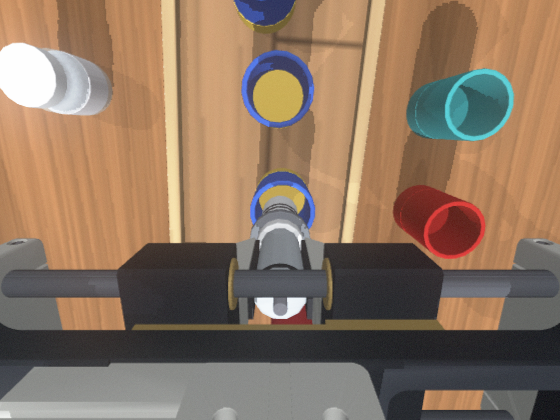

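```bash
python3 - <<'E'
from h import *
f=grab("wrist"); im=np.ascontiguousarray(f["pixels"])
print(onz(f,250,210,.097),onz(f,315.5,210,.097),onz(f,282,179,.097),onz(f,282,175,.097))
cv2.imwrite("pics/c4.png",cv2.resize(im[150:330,200:370],None,fx=3.3,fy=3.3))
E
```

```text
[ 0.55882576 -0.36768516  0.097     ] [ 0.62235077 -0.36581173  0.097     ] [ 0.58884127 -0.33642323  0.097     ] [ 0.58871625 -0.33263096  0.097     ]
```

View pics/c4.png

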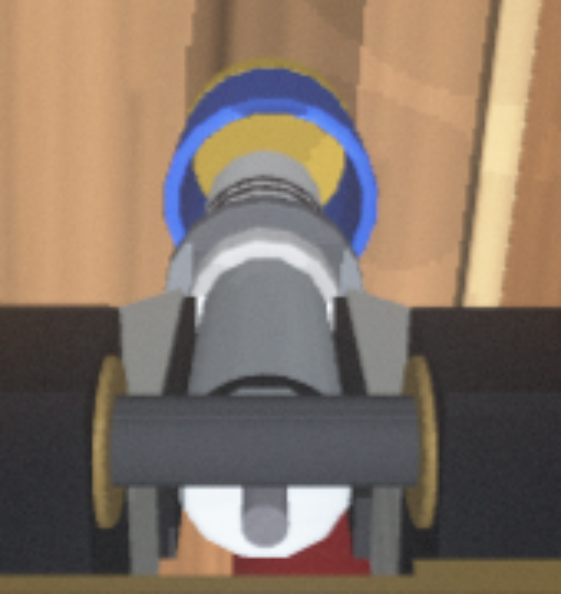

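```bash
python3 - <<'E'
from h import *
f=grab("wrist"); o=arm.observe()["ee_pos"]; z=o[2]-.0893
print(o,proj(f,(o[0],o[1]+.015,z)),proj(f,(o[0],o[1],z)), onz(f,280,196.1,z))
E
```

```text
[ 0.58838478 -0.36071663  0.21764327] (np.float64(280.8333362096703), np.float64(195.03001491168374)) (np.float64(280.2818383335656), np.float64(211.9334065113355)) [ 0.58770404 -0.34667218  0.12834327]
```

```bash
python3 -m pendant '[[[1,0.004,-0.026,0,0],[1,0.004,-0.026,-0.08,0],[1,0.004,-0.026,-0.16,0],[1,0.004,-0.026,-0.24,0],[1,0.004,-0.026,-0.32,0]]]'; python3 - <<'E'
from h import *
f=grab("wrist");save(f,"w5"); g=grab("scene");save(g,"s5");o=arm.observe();print(o["ee_pos"],o["contact_force"])
im=np.ascontiguousarray(f["pixels"]);a=cv2.resize(im[120:330,190:380],None,fx=2.8,fy=2.8);cv2.imwrite("pics/c5.png",a)
im=np.ascontiguousarray(g["pixels"]);cv2.imwrite("pics/c5b.png",cv2.resize(im[100:260,90:270],None,fx=3.5,fy=3.5))
E
```

```text
time: 9.6
ee_pos: [0.5897, -0.3679, 0.1378]
tool_rot: [3.139, -0.009, 0.032]
contact_force: [0.8, -0.3, -2.1]
width: 0.0237
[ 0.58824195 -0.36672985  0.13502922] [-0.89631459  1.23780296 -1.89887604]
```

View pics/c5.png

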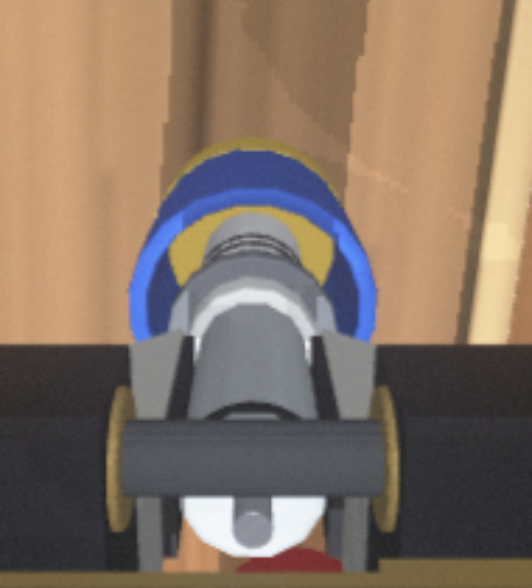

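View pics/c5b.png

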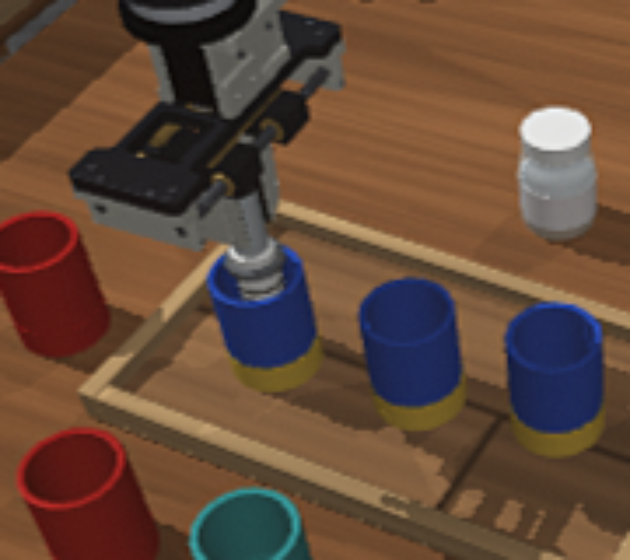

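The logger is centred in cup 1 in both views. Lowering to the floor.

```bash
python3 -m pendant '[[[1,0,0,-0.04,0],[1,0,0,-0.07,0],[1,0,0,-0.09,0],[1,0,0,-0.095,0],[1,0,0,-0.095,0]]]'
```

```text
time: 10.2
ee_pos: [0.5883, -0.3668, 0.1114]
tool_rot: [-3.14, -0.004, 0.032]
contact_force: [0.3, 0.1, -1.6]
width: 0.0235
```

```bash
python3 -m pendant '[[[1,0,0,-0.004,0],[1,0,0,-0.006,0],[1,0,0,-0.006,0]]]';python3 -m pendant '[[[0.65,0,0,0,0],[0.65,0,0,0,0],[0.65,0,0,0,0],[0.65,0,0,0,0]]]'
```

```text
time: 10.5
ee_pos: [0.5885, -0.3669, 0.1105]
tool_rot: [-3.14, -0.005, 0.032]
contact_force: [0.1, 0.4, -0.8]
width: 0.0237
time: 10.9
ee_pos: [0.5886, -0.3669, 0.1105]
tool_rot: [-3.14, -0.005, 0.032]
contact_force: [0.0, -0.3, 0.3]
width: 0.0322
```

```bash
python3 -m pendant '[[[0.65,0,0,0.1,0],[0.65,0,0,0.25,0],[0.6,0,0,0.4,0],[0.4,0,0,0.48,0],[0,0,0,0.48,0]]]'; python3 - <<'E'
from h import *
f=grab("wrist");save(f,"w6"); g=grab("scene");h=grab("side");
im=np.ascontiguousarray(g["pixels"]);a=cv2.resize(im[100:260,90:270],None,fx=2.5,fy=2.5)
im=np.ascontiguousarray(h["pixels"]);b=cv2.resize(im[180:340,270:430],None,fx=2.3,fy=2.5)
cv2.imwrite("pics/c6.png",np.hstack([a,b])[:, :800])
import cups; cups.cups(g,h)
E
```

```text
time: 11.4
ee_pos: [0.5898, -0.3678, 0.2349]
tool_rot: [3.138, -0.011, 0.032]
contact_force: [-0.9, -1.8, -0.1]
width: 0.0479
scene [ 0.5881 -0.359 ] (np.int32(149), np.int32(169), np.int32(31), np.int32(36))
scene [ 0.5813 -0.2505] (np.int32(193), np.int32(179), np.int32(29), np.int32(37))
scene [ 0.5673 -0.1555] (np.int32(235), np.int32(186), np.int32(27), np.int32(38))
side [ 0.5834 -0.365 ] (np.int32(365), np.int32(243), np.int32(32), np.int32(40))
side [ 0.5762 -0.2573] (np.int32(324), np.int32(223), np.int32(30), np.int32(37))
side [ 0.5622 -0.1603] (np.int32(289), np.int32(208), np.int32(27), np.int32(36))
```

View pics/c6.png

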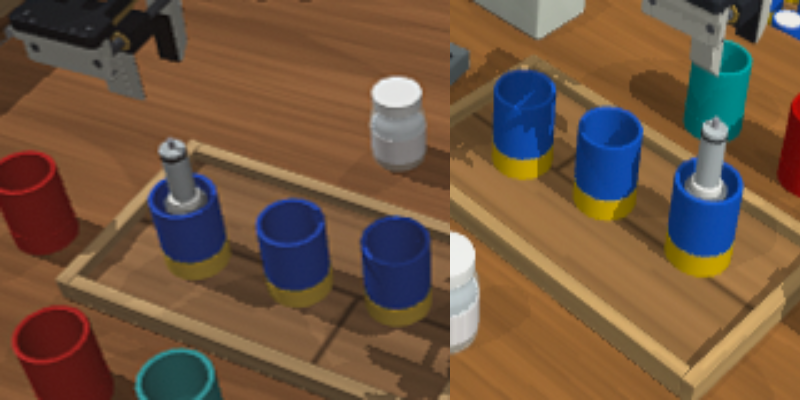

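View pics/w6.png

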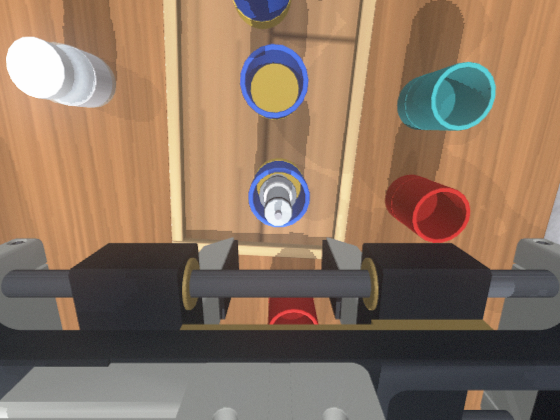

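Logger 1 stands upright in the cup with its pin out. Going for B.

```bash
python3 -m pendant '[[[0,-0.02,0.19,0,0],[0,-0.04,0.38,0,0],[0,-0.08,0.57,0,0],[0,-0.1,0.76,0,0],[0,-0.12,0.95,0,0]]]'; python3 -m pendant '[[[0,-0.02,0.19,0,0],[0,-0.04,0.38,0,0],[0,-0.08,0.57,0,0],[0,-0.1,0.76,0,0],[0,-0.12,0.95,0,0]]]'; python3 -m pendant '[[[0,-0.02,0.15,0,0],[0,-0.04,0.3,0,0],[0,-0.04,0.42,0,0],[0,-0.04,0.42,0,0],[0,-0.04,0.42,0,0]]]'; python3 -m pendant '[[[0,0,0,0,0],[0,0,0,0,0],[0,0,0,0,0]]]'
```

```text
time: 12.05
ee_pos: [0.5566, -0.127, 0.227]
tool_rot: [-3.137, 0.0, 0.031]
contact_force: [0.6, 0.5, -0.4]
width: 0.0917
time: 12.55
ee_pos: [0.5252, 0.1122, 0.2253]
tool_rot: [-3.138, 0.003, 0.031]
contact_force: [0.7, -0.1, 0.3]
width: 0.0918
time: 13.05
ee_pos: [0.5143, 0.2173, 0.2237]
tool_rot: [-3.139, 0.006, 0.033]
contact_force: [-0.1, -0.7, -0.2]
width: 0.0921
time: 13.35
ee_pos: [0.5145, 0.2163, 0.2235]
tool_rot: [-3.139, 0.007, 0.031]
contact_force: [1.0, -0.2, 0.6]
width: 0.0914
```

```bash
python3 -m pendant '[[[0,0.02,-0.007,0,0],[0,0.02,-0.007,-0.12,0],[0,0.02,-0.007,-0.26,0],[0,0.02,-0.007,-0.38,0],[0,0.02,-0.007,-0.44,0]]]'; python3 -m pendant '[[[0,0,0,0,0],[0.3,0,0,0,0],[0.5,0,0,0,0]]]'; python3 - <<'E'
from h import *
f=grab("wrist");save(f,"w7");print(arm.observe()["ee_pos"])
E
```

```text
time: 13.85
ee_pos: [0.5186, 0.2136, 0.1109]
tool_rot: [-3.14, 0.01, 0.03]
contact_force: [-0.6, 0.4, 0.3]
width: 0.0919
time: 14.15
ee_pos: [0.5196, 0.2136, 0.1121]
tool_rot: [-3.139, 0.008, 0.03]
contact_force: [0.2, -0.2, 0.7]
width: 0.0801
[0.51952266 0.21366511 0.11216516]
```

View pics/w7.png

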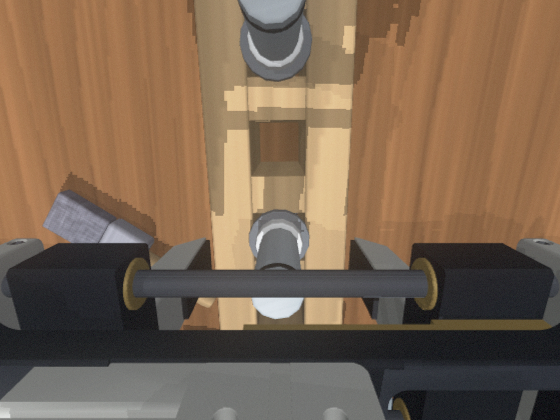

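Handle B is centred between the jaws at (278,300). Closing, lifting and moving to the plate.

```bash
python3 -m pendant '[[[1,0,0,0,0],[1,0,0,0,0],[1,0,0,0,0],[1,0,0,0,0],[1,0,0,0,0]]]'; python3 -m pendant '[[[1,0,0,0,0],[1,0,0,0,0],[1,0,0,0,0],[1,0,0,0,0]]]'; python3 -m pendant '[[[1,0,0,0.1,0],[1,0,0,0.22,0],[1,0,0,0.34,0],[1,0,0,0.46,0],[1,0,0,0.48,0]]]'; python3 -m pendant '[[[1,-0.04,-0.17,0,0],[1,-0.08,-0.34,0,0],[1,-0.12,-0.5,0,0],[1,-0.16,-0.66,0,0],[1,-0.2,-0.78,0,0]]]'; python3 -m pendant '[[[1,0,0,0,0],[1,0,0,-0.1,0],[1,0,0,-0.2,0],[1,0,0,-0.3,0],[1,0,0,-0.4,0]]]'; python3 - <<'E'
from h import *
f=grab("wrist");save(f,"w8");print(arm.observe()["ee_pos"])
E
```

```text
time: 14.7
ee_pos: [0.5195, 0.2137, 0.1122]
tool_rot: [-3.139, 0.008, 0.03]
contact_force: [-0.5, -0.9, 0.1]
width: 0.0363
time: 15.1
ee_pos: [0.5194, 0.2137, 0.1121]
tool_rot: [-3.139, 0.008, 0.03]
contact_force: [0.3, 1.2, 0.2]
width: 0.0236
time: 15.6
ee_pos: [0.5209, 0.2141, 0.2357]
tool_rot: [-3.138, 0.001, 0.03]
contact_force: [0.8, 0.7, -0.9]
width: 0.0233
time: 16.1
ee_pos: [0.4698, 0.0172, 0.2344]
tool_rot: [-3.138, 0.003, 0.029]
contact_force: [0.2, 0.3, -1.4]
width: 0.0233
time: 16.6
ee_pos: [0.4693, 0.0179, 0.1326]
tool_rot: [-3.137, 0.004, 0.03]
contact_force: [0.3, 0.4, -1.0]
width: 0.0234
[0.46700174 0.01815329 0.12900353]
```

View pics/w8.png

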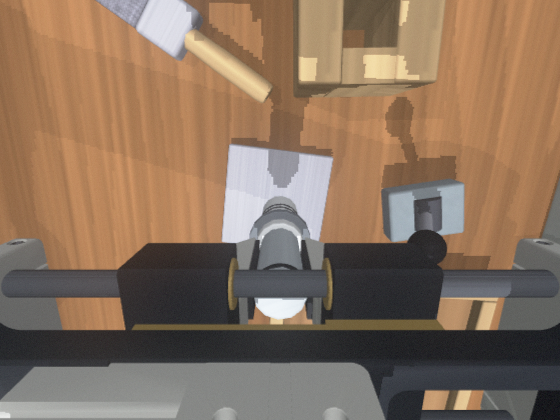

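```bash
python3 -m pendant '[[[1,0,0,-0.05,0],[1,0,0,-0.07,0],[1,0,0,-0.085,0],[1,0,0,-0.1,0],[1,0,0,-0.1,0]]]'; python3 -m pendant '[[[1,0,0,-0.006,0],[1,0,0,-0.012,0],[1,0,0,-0.018,0],[1,0,0,-0.018,0]]]'
```

```text
time: 17.15
ee_pos: [0.4671, 0.0184, 0.1043]
tool_rot: [-3.136, 0.011, 0.03]
contact_force: [0.8, -0.2, -1.2]
width: 0.0233
time: 17.55
ee_pos: [0.4678, 0.0183, 0.1002]
tool_rot: [-3.137, 0.009, 0.03]
contact_force: [0.6, 0.0, 3.4]
width: 0.0237
```

```bash
python3 -m pendant '[[[1,0,0,-0.006,0],[1,0,0,-0.012,0],[1,0,0,-0.018,0],[1,0,0,-0.018,0]]]'; python3 - <<'E'
from h import *
f=grab("wrist");save(f,"w9");f=grab("side");im=np.ascontiguousarray(f["pixels"]);cv2.imwrite("pics/c9.png",cv2.resize(im[130:270,150:300],None,fx=4,fy=4))
f=grab("scene");im=np.ascontiguousarray(f["pixels"]);cv2.imwrite("pics/c9b.png",cv2.resize(im[130:260,260:400],None,fx=4,fy=4))
E
```

```text
time: 17.95
ee_pos: [0.469, 0.018, 0.0992]
tool_rot: [-3.138, 0.005, 0.03]
contact_force: [-8.1, 0.4, 36.6]
width: 0.0237
```

View pics/c9.png

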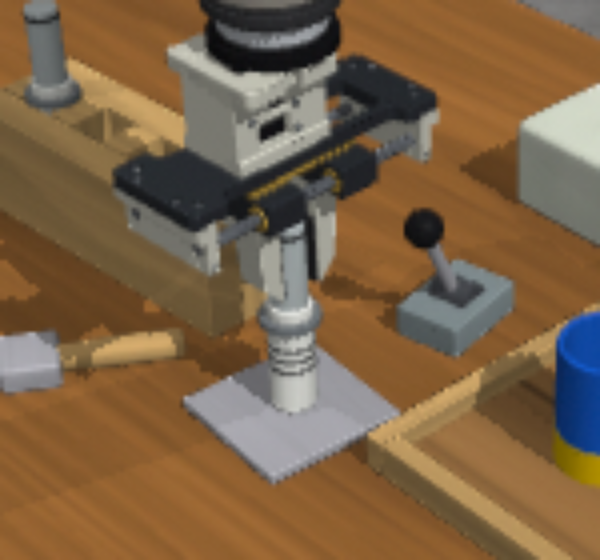

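View pics/c9b.png

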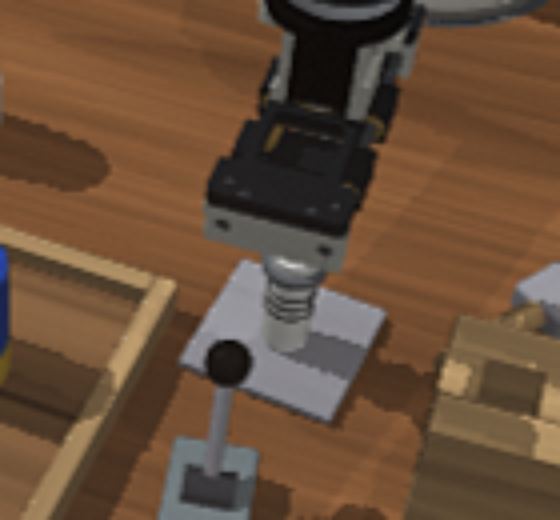

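```bash
python3 -m pendant '[[[1,0,0,0.02,0],[1,0,0,0.15,0],[1,0,0,0.3,0],[1,0,0,0.45,0],[1,0,0,0.56,0]]]'; python3 -m pendant '[[[1,0.08,-0.17,0,0],[1,0.16,-0.34,0,0],[1,0.24,-0.52,0,0],[1,0.32,-0.7,0,0],[1,0.4,-0.88,0,0]]]';  python3 -m pendant '[[[1,0.04,-0.06,0,0],[1,0.04,-0.08,0,0],[1,0.04,-0.08,-0.06,0],[1,0.04,-0.08,-0.1,0],[1,0.04,-0.08,-0.1,0]]]'; python3 -m pendant '[[[1,0,0,0,0],[1,0,0,0,0]]]'; python3 - <<'E'
from h import *
f=grab("wrist");save(f,"w10");f2=grab("scene");f3=grab("side")
import cups; cups.cups(f2,f3); print(arm.observe()["ee_pos"],arm.observe()["contact_force"])
E
```

```text
time: 18.6
ee_pos: [0.4693, 0.0179, 0.241]
tool_rot: [-3.138, 0.003, 0.03]
contact_force: [-0.7, 0.3, -2.0]
width: 0.0233
time: 19.1
ee_pos: [0.5697, -0.2039, 0.2401]
tool_rot: [-3.137, 0.004, 0.03]
contact_force: [1.1, 0.9, -1.3]
width: 0.0237
time: 19.6
ee_pos: [0.5786, -0.2225, 0.2131]
tool_rot: [-3.135, 0.007, 0.031]
contact_force: [-0.1, -0.2, -1.4]
width: 0.0232
time: 19.8
ee_pos: [0.5786, -0.2219, 0.2136]
tool_rot: [-3.135, 0.007, 0.031]
contact_force: [0.5, -0.8, -1.3]
width: 0.0236
scene [ 0.5881 -0.359 ] (np.int32(149), np.int32(169), np.int32(31), np.int32(36))
scene [ 0.5813 -0.2505] (np.int32(193), np.int32(179), np.int32(29), np.int32(37))
scene [ 0.5673 -0.1555] (np.int32(235), np.int32(186), np.int32(27), np.int32(37))
side [ 0.5834 -0.365 ] (np.int32(365), np.int32(243), np.int32(32), np.int32(40))
side [ 0.5762 -0.2573] (np.int32(324), np.int32(223), np.int32(30), np.int32(37))
side [ 0.5622 -0.1603] (np.int32(289), np.int32(208), np.int32(27), np.int32(36))
[ 0.5787653  -0.22238929  0.21374275] [-0.19002425 -0.11530422 -1.90578365]
```

View pics/w10.png

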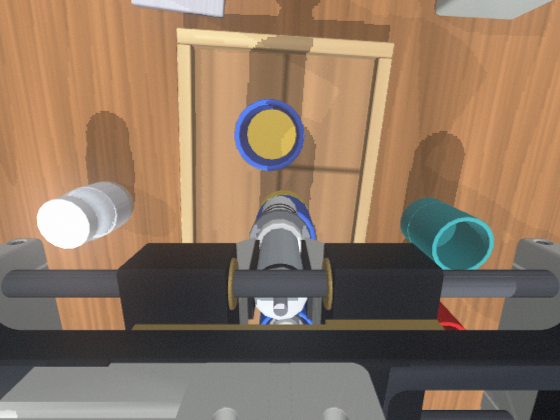

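The pin is visible on the held logger at (281,303), and cup 3's rim at (269,135). Moving over cup 2.

```bash
python3 -m pendant '[[[1,0.01,-0.128,0,0],[1,0.01,-0.128,0,0],[1,0.01,-0.128,0,0],[1,0.01,-0.128,0,0]]]'; python3 - <<'E'
from h import *
f=grab("wrist");im=np.ascontiguousarray(f["pixels"]);cv2.imwrite("pics/c11.png",cv2.resize(im[150:330,200:370],None,fx=3.3,fy=3.3))
hsv=cv2.cvtColor(im,cv2.COLOR_BGR2HSV); m=cv2.inRange(hsv,(105,110,25),(130,255,255))
for v in(215,220,225,230):
    xs=np.where(m[v,230:340])[0]; print(v,xs.min()+230,xs.max()+230,onz(f,xs.min()+229.5,v,.097)[:2],onz(f,xs.max()+230.5,v,.097)[:2])
print(arm.observe()["ee_pos"])
E
```

```text
time: 20.35
ee_pos: [0.5812, -0.2539, 0.2138]
tool_rot: [-3.135, 0.007, 0.031]
contact_force: [-0.3, -0.5, -2.1]
width: 0.0236
215 251 312 [ 0.55177384 -0.26577042] [ 0.61172473 -0.26385839]
220 253 310 [ 0.55374098 -0.27077713] [ 0.61008201 -0.26897373]
225 307 307 [ 0.60647445 -0.27419944] [ 0.60744923 -0.27416812]Traceback (most recent call last):
  File "<stdin>", line 5, in <module>
    return umr_minimum(a, axis, None, out, keepdims, initial, where)
ValueError: zero-size array to reduction operation minimum which has no identity
```

View pics/c11.png

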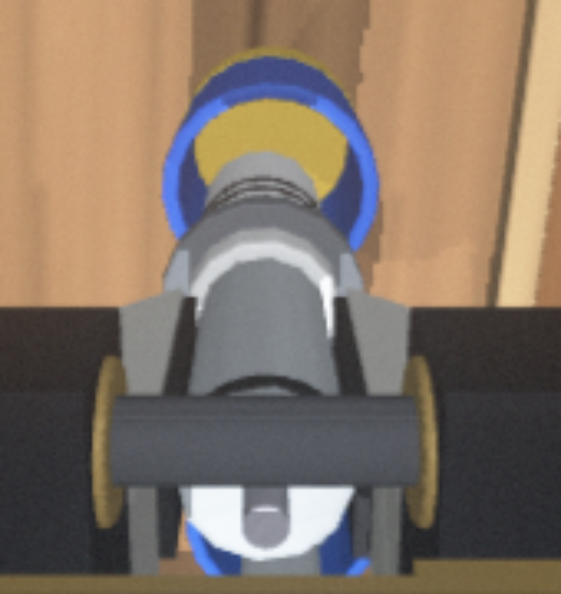

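```bash
python3 - <<'E'
from h import *
f=grab("wrist");o=arm.observe()["ee_pos"];z=o[2]-.0893
a=onz(f,249.4,206,.097);b=onz(f,314.5,206,.097);t=onz(f,282,175.8,.097);print(a,b,(a+b)/2,t,t[1]-.032)
print(o,onz(f,280,196.3,z),proj(f,(o[0],o[1]+.015,z)))
E
```

```text
[ 0.55071809 -0.25666948  0.097     ] [ 0.61315769 -0.25466944  0.097     ] [ 0.58193789 -0.25566946  0.097     ] [ 0.581065   -0.22653078  0.097     ] -0.2585307807186641
[ 0.58130277 -0.25374843  0.21389525] [ 0.57975815 -0.23994769  0.12459525] (np.float64(281.8493249036893), np.float64(194.98710029444547))
```

```bash
python3 -m pendant '[[[1,0.005,-0.017,0,0],[1,0.005,-0.017,-0.08,0],[1,0.005,-0.017,-0.16,0],[1,0.005,-0.017,-0.24,0],[1,0.005,-0.017,-0.316,0]]]'; python3 - <<'E'
from h import *
f=grab("wrist"); g=grab("scene");o=arm.observe();print(o["ee_pos"],o["contact_force"])
im=np.ascontiguousarray(f["pixels"]);a=cv2.resize(im[120:330,190:380],(380,420))
im=np.ascontiguousarray(g["pixels"]);b=cv2.resize(im[130:250,140:260],(420,420));cv2.imwrite("pics/c12.png",np.hstack([a,b]))
E
```

```text
time: 20.95
ee_pos: [0.5826, -0.2579, 0.1342]
tool_rot: [-3.135, 0.006, 0.032]
contact_force: [-0.3, 0.1, -1.4]
width: 0.0233
[ 0.58117425 -0.25705087  0.13205915] [-0.25164527  0.68359265 -1.35843643]
```

View pics/c12.png

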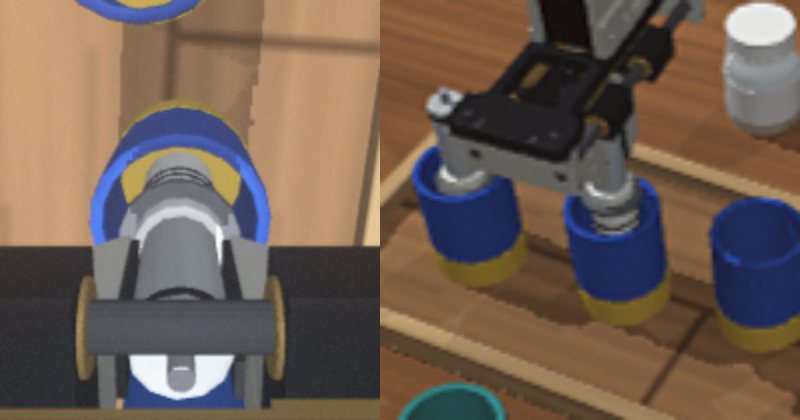

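```bash
python3 -m pendant '[[[1,0,0,-0.03,0],[1,0,0,-0.06,0],[1,0,0,-0.08,0],[1,0,0,-0.084,0],[1,0,0,-0.084,0]]]'; python3 -m pendant '[[[1,0,0,-0.004,0],[1,0,0,-0.006,0],[1,0,0,-0.006,0]]]'
```

```text
time: 21.55
ee_pos: [0.5813, -0.2571, 0.1112]
tool_rot: [-3.133, 0.011, 0.032]
contact_force: [0.7, 0.4, -1.5]
width: 0.0233
time: 21.85
ee_pos: [0.5813, -0.2571, 0.1099]
tool_rot: [-3.133, 0.011, 0.032]
contact_force: [0.0, -0.0, -1.7]
width: 0.0231
```

```bash
python3 -m pendant '[[[1,0,0,-0.004,0],[1,0,0,-0.006,0],[1,0,0,-0.006,0]]]'
```

```text
time: 22.15
ee_pos: [0.5815, -0.2573, 0.1097]
tool_rot: [-3.133, 0.01, 0.032]
contact_force: [-1.5, 0.4, 6.0]
width: 0.0236
```

Floor contact. Back off slightly, release and rise.

```bash
python3 -m pendant '[[[1,0,0,0.002,0],[0.65,0,0,0.002,0],[0.65,0,0,0.002,0],[0.65,0,0,0.002,0],[0.65,0,0,0.002,0]]]'; python3 -m pendant '[[[0.65,0,0,0.1,0],[0.65,0,0,0.25,0],[0.6,0,0,0.4,0],[0.4,0,0,0.48,0],[0,0,0,0.48,0]]]'; python3 - <<'E'
from h import *
f=grab("wrist"); g=grab("scene");h=grab("side");
im=np.ascontiguousarray(g["pixels"]);a=cv2.resize(im[100:260,90:270],None,fx=2.5,fy=2.5)
im=np.ascontiguousarray(h["pixels"]);b=cv2.resize(im[180:340,270:430],None,fx=2.2,fy=2.5)
cv2.imwrite("pics/c13.png",np.hstack([a,b])[:, :800])
import cups; cups.cups(g,h)
E
```

```text
time: 22.65
ee_pos: [0.5815, -0.2573, 0.11]
tool_rot: [-3.133, 0.01, 0.032]
contact_force: [-0.3, -0.3, -0.3]
width: 0.0321
time: 23.15
ee_pos: [0.5829, -0.2581, 0.2339]
tool_rot: [-3.137, 0.004, 0.032]
contact_force: [0.5, 0.1, 0.3]
width: 0.0481
scene [ 0.5881 -0.359 ] (np.int32(149), np.int32(169), np.int32(31), np.int32(36))
scene [ 0.5842 -0.2488] (np.int32(193), np.int32(180), np.int32(29), np.int32(36))
scene [ 0.5677 -0.1565] (np.int32(234), np.int32(186), np.int32(28), np.int32(37))
side [ 0.5834 -0.365 ] (np.int32(365), np.int32(243), np.int32(32), np.int32(40))
side [ 0.5762 -0.2573] (np.int32(324), np.int32(223), np.int32(30), np.int32(37))
side [ 0.5622 -0.1603] (np.int32(289), np.int32(208), np.int32(27), np.int32(36))
```

View pics/c13.png

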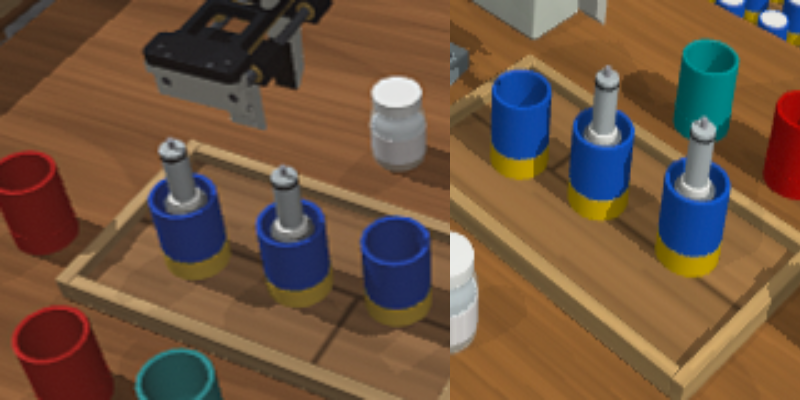

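Both loggers stand upright with pins out. Now C.

```bash
python3 -m pendant '[[[0,-0.02,0.19,0,0],[0,-0.04,0.38,0,0],[0,-0.08,0.57,0,0],[0,-0.1,0.76,0,0],[0,-0.12,0.95,0,0]]]'; python3 -m pendant '[[[0,-0.02,0.19,0,0],[0,-0.04,0.38,0,0],[0,-0.08,0.57,0,0],[0,-0.1,0.76,0,0],[0,-0.12,0.95,0,0]]]'; python3 -m pendant '[[[0,-0.02,0.15,0,0],[0,-0.04,0.3,0,0],[0,-0.04,0.43,0,0],[0,-0.04,0.43,0,0],[0,-0.04,0.43,0,0]]]'; python3 -m pendant '[[[0,0,0,0,0],[0,0,0,0,0]]]'
```

```text
time: 23.8
ee_pos: [0.5496, -0.0176, 0.2268]
tool_rot: [-3.131, 0.015, 0.032]
contact_force: [0.8, 0.0, 0.1]
width: 0.0913
time: 24.3
ee_pos: [0.5182, 0.2215, 0.225]
tool_rot: [-3.132, 0.018, 0.031]
contact_force: [1.2, -0.5, 1.1]
width: 0.0916
time: 24.8
ee_pos: [0.5073, 0.3291, 0.223]
tool_rot: [-3.134, 0.021, 0.033]
contact_force: [0.0, -0.1, -0.6]
width: 0.0917
time: 25.0
ee_pos: [0.5073, 0.3278, 0.2222]
tool_rot: [-3.135, 0.023, 0.032]
contact_force: [-0.1, -0.3, 1.2]
width: 0.0921
```

```bash
python3 -m pendant '[[[0,0.029,0.006,0,0],[0,0.029,0.006,-0.12,0],[0,0.029,0.006,-0.26,0],[0,0.029,0.006,-0.38,0],[0,0.029,0.006,-0.435,0]]]'; python3 -m pendant '[[[0.3,0,0,0,0],[0.5,0,0,0,0]]]'; python3 - <<'E'
from h import *
f=grab("wrist");save(f,"w14");print(arm.observe()["ee_pos"],arm.observe()["tool_rot"])
E
```

```text
time: 25.5
ee_pos: [0.5139, 0.328, 0.1106]
tool_rot: [-3.137, 0.027, 0.03]
contact_force: [-0.7, 0.4, -0.1]
width: 0.0917
time: 25.7
ee_pos: [0.5147, 0.3279, 0.1114]
tool_rot: [-3.136, 0.026, 0.03]
contact_force: [0.4, 0.9, 0.1]
width: 0.0802
[0.51497802 0.32817563 0.11206152] [-3.13566066  0.0245185   0.02995997]
```

View pics/w14.png

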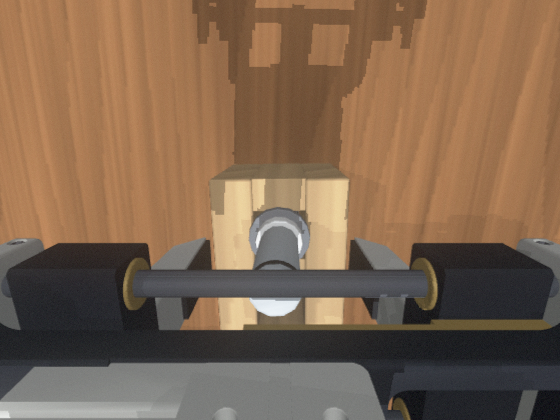

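```bash
python3 -m pendant '[[[1,0,0.003,0,0],[1,0,0.003,0,0],[1,0,0.003,0,0],[1,0,0.003,0,0],[1,0,0.003,0,0]]]'; python3 -m pendant '[[[1,0,0,0,0],[1,0,0,0,0],[1,0,0,0,0],[1,0,0,0,0]]]'; python3 -m pendant '[[[1,0,0,0.1,0],[1,0,0,0.22,0],[1,0,0,0.34,0],[1,0,0,0.46,0],[1,0,0,0.5,0]]]'; python3 -m pendant '[[[1,-0.03,-0.18,0,0],[1,-0.06,-0.36,0,0],[1,-0.1,-0.54,0,0],[1,-0.13,-0.72,0,0],[1,-0.16,-0.9,0,0]]]'; python3 -m pendant '[[[1,-0.02,-0.16,0,0],[1,-0.02,-0.32,0,0],[1,-0.02,-0.34,0,0],[1,-0.02,-0.34,-0.12,0],[1,-0.02,-0.34,-0.25,0]]]'
```

```text
time: 26.25
ee_pos: [0.5149, 0.329, 0.1122]
tool_rot: [-3.136, 0.024, 0.03]
contact_force: [0.0, -0.6, -0.2]
width: 0.0365
time: 26.65
ee_pos: [0.5148, 0.3289, 0.1122]
tool_rot: [-3.136, 0.025, 0.03]
contact_force: [-0.3, 0.5, 0.5]
width: 0.0238
time: 27.15
ee_pos: [0.516, 0.3295, 0.2404]
tool_rot: [-3.134, 0.02, 0.03]
contact_force: [0.3, 0.2, -1.9]
width: 0.0235
time: 27.65
ee_pos: [0.4748, 0.1028, 0.2392]
tool_rot: [-3.134, 0.021, 0.03]
contact_force: [1.0, 0.8, -1.0]
width: 0.023
time: 28.15
ee_pos: [0.4703, 0.0178, 0.1761]
tool_rot: [-3.134, 0.019, 0.029]
contact_force: [-0.3, 0.3, -2.0]
width: 0.0235
```

```bash
python3 - <<'E'
from h import *
f=grab("wrist");save(f,"w15");print(arm.observe()["ee_pos"],arm.observe()["tool_rot"],arm.observe()["contact_force"])
E
```

```text
[0.46678215 0.01841348 0.17053521] [-3.13215401  0.02946699  0.02991011] [-1.84894127 -0.1226259  -6.13709988]
```

View pics/w15.png

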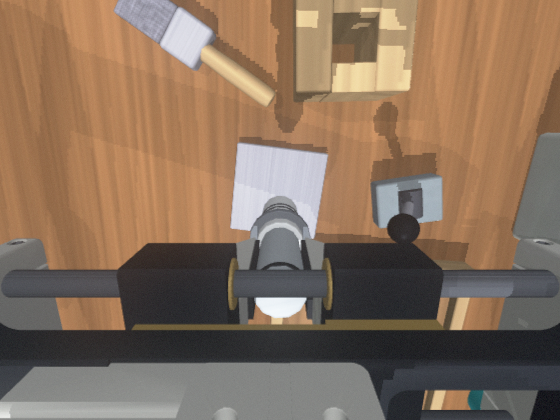

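```bash
python3 -m pendant '[[[1,0,0.004,-0.08,0],[1,0,0.004,-0.16,0],[1,0,0.004,-0.2,0],[1,0,0.004,-0.23,0],[1,0,0.004,-0.25,0]]]'; python3 -m pendant '[[[1,0,0,-0.005,0],[1,0,0,-0.01,0],[1,0,0,-0.015,0],[1,0,0,-0.015,0]]]'
```

```text
time: 28.7
ee_pos: [0.467, 0.0196, 0.1082]
tool_rot: [-3.132, 0.029, 0.03]
contact_force: [-2.9, 0.5, 5.2]
width: 0.0239
time: 29.1
ee_pos: [0.467, 0.0196, 0.1048]
tool_rot: [-3.132, 0.029, 0.03]
contact_force: [-2.4, 0.3, 5.6]
width: 0.0239
```

```bash
python3 -m pendant '[[[1,0,0,-0.006,0],[1,0,0,-0.012,0],[1,0,0,-0.018,0],[1,0,0,-0.018,0]]]'; python3 -m pendant '[[[1,0,0,-0.006,0],[1,0,0,-0.012,0],[1,0,0,-0.012,0]]]'
```

```text
time: 29.5
ee_pos: [0.4669, 0.0196, 0.1003]
tool_rot: [-3.132, 0.029, 0.03]
contact_force: [-2.5, -0.4, 3.1]
width: 0.0232
time: 29.8
ee_pos: [0.4675, 0.0195, 0.0993]
tool_rot: [-3.133, 0.027, 0.03]
contact_force: [-6.6, -0.1, 23.4]
width: 0.0238
```

```bash
python3 -m pendant '[[[1,0,0,-0.004,0],[1,0,0,-0.005,0]]]'; python3 -m pendant '[[[1,0,0,0.02,0],[1,0,0,0.15,0],[1,0,0,0.3,0],[1,0,0,0.45,0],[1,0,0,0.52,0]]]'; python3 -m pendant '[[[1,0.12,-0.15,0,0],[1,0.24,-0.3,0,0],[1,0.36,-0.45,0,0],[1,0.4,-0.55,0,0],[1,0.4,-0.6,0,0]]]'; python3 - <<'E'
from h import *
f=grab("wrist");save(f,"w16");f2=grab("scene");f3=grab("side");save(f2,"s16")
import cups; cups.cups(f2,f3); print(arm.observe()["ee_pos"],arm.observe()["contact_force"])
E
```

```text
time: 30.0
ee_pos: [0.4675, 0.0195, 0.0994]
tool_rot: [-3.133, 0.026, 0.03]
contact_force: [-7.6, 0.6, 20.8]
width: 0.0233
time: 30.5
ee_pos: [0.4693, 0.0193, 0.2326]
tool_rot: [-3.134, 0.02, 0.03]
contact_force: [0.2, -0.1, -1.3]
width: 0.0236
time: 31.0
ee_pos: [0.5707, -0.1333, 0.2314]
tool_rot: [-3.134, 0.02, 0.029]
contact_force: [-0.0, 1.4, -1.9]
width: 0.0234
scene [ 0.5881 -0.359 ] (np.int32(149), np.int32(169), np.int32(31), np.int32(36))
scene [ 0.5842 -0.2488] (np.int32(193), np.int32(180), np.int32(29), np.int32(36))
scene [ 0.5677 -0.1565] (np.int32(234), np.int32(186), np.int32(28), np.int32(37))
side [ 0.5834 -0.365 ] (np.int32(365), np.int32(243), np.int32(32), np.int32(40))
side [ 0.5762 -0.2573] (np.int32(324), np.int32(223), np.int32(30), np.int32(37))
side [ 0.5622 -0.1603] (np.int32(289), np.int32(208), np.int32(27), np.int32(36))
[ 0.5689309  -0.13069787  0.23211841] [-0.06142058  0.49834991 -1.44437547]
```

View pics/w16.png

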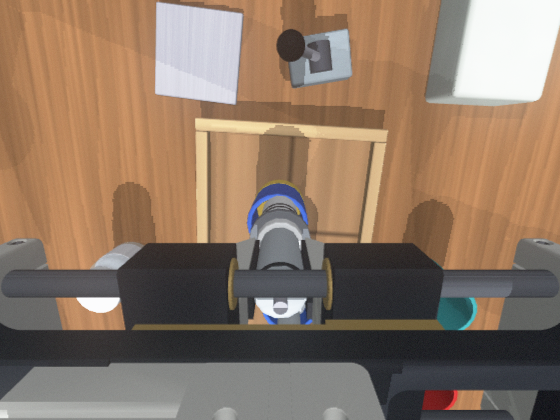

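View pics/s16.png

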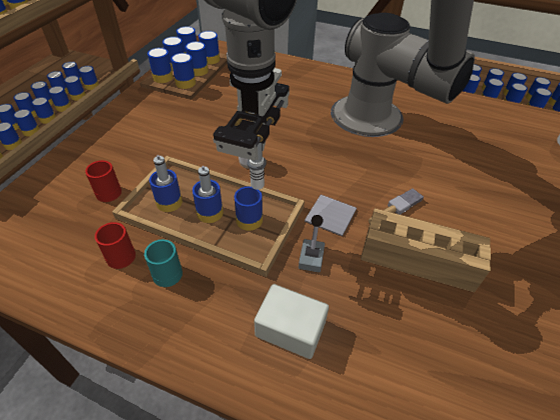

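```bash
python3 -m pendant '[[[1,-0.008,-0.12,0,0],[1,-0.008,-0.12,-0.07,0],[1,-0.008,-0.12,-0.07,0],[1,-0.008,-0.12,-0.07,0],[1,-0.008,-0.12,-0.07,0]]]'; python3 - <<'E'
from h import *
f=grab("wrist");im=np.ascontiguousarray(f["pixels"]);cv2.imwrite("pics/c17.png",cv2.resize(im[150:330,200:370],None,fx=3.3,fy=3.3))
o=arm.observe();print(o["ee_pos"],o["tool_rot"])
E
```

```text
time: 31.65
ee_pos: [0.5672, -0.1596, 0.2156]
tool_rot: [-3.133, 0.019, 0.031]
contact_force: [0.7, 0.2, -1.1]
width: 0.0236
[ 0.56727689 -0.15976273  0.21560043] [-3.13343302  0.0193975   0.03061842]
```

View pics/c17.png

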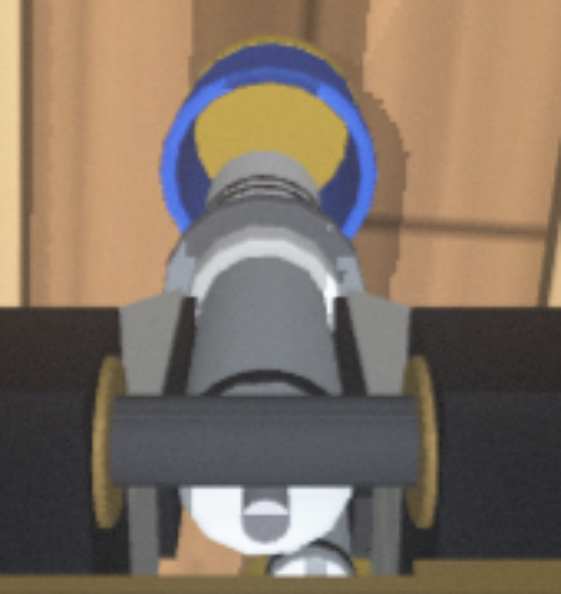

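```bash
python3 - <<'E'
from h import *
f=grab("wrist");o=arm.observe()["ee_pos"];z=o[2]-.0892
a=onz(f,249.1,203,.097);b=onz(f,313.9,203,.097);t=onz(f,282,170.3,.097);print(a,b,(a+b)/2,t[1]-.032)
print(onz(f,280,196,z)-[0,.015,0])
E
```

```text
[ 0.53468787 -0.160067    0.097     ] [ 0.59706693 -0.15792675  0.097     ] [ 0.5658774  -0.15899687  0.097     ] -0.15947670681227624
[ 0.56463695 -0.16058288  0.12630547]
```

```bash
python3 -m pendant '[[[1,0.005,0.003,0,0],[1,0.005,0.003,-0.08,0],[1,0.005,0.003,-0.16,0],[1,0.005,0.003,-0.24,0],[1,0.005,0.003,-0.316,0]]]'; python3 - <<'E'
from h import *
f=grab("wrist"); g=grab("scene");o=arm.observe();print(o["ee_pos"],o["contact_force"])
im=np.ascontiguousarray(f["pixels"]);a=cv2.resize(im[120:330,190:380],(380,420))
im=np.ascontiguousarray(g["pixels"]);b=cv2.resize(im[130:250,180:300],(420,420));cv2.imwrite("pics/c18.png",np.hstack([a,b]))
E
```

```text
time: 32.25
ee_pos: [0.5687, -0.159, 0.136]
tool_rot: [-3.134, 0.019, 0.031]
contact_force: [-0.4, -0.2, -2.2]
width: 0.0234
[ 0.56717528 -0.15843013  0.13416266] [-0.67503108 -0.55160964 -1.87525698]
```

View pics/c18.png

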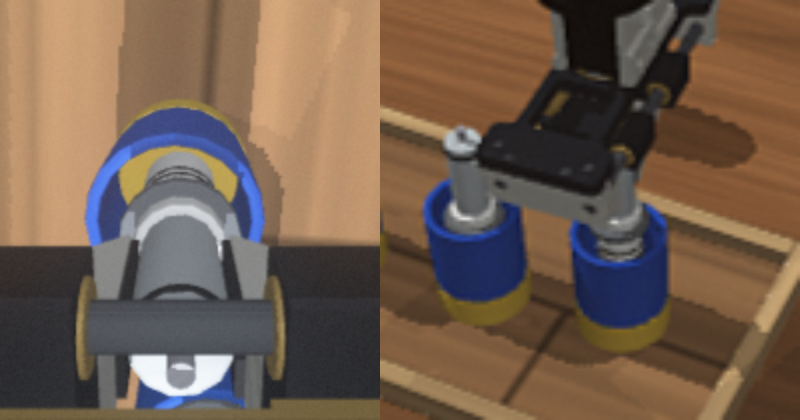

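```bash
python3 -m pendant '[[[1,-0.006,0,-0.03,0],[1,-0.006,0,-0.06,0],[1,-0.006,0,-0.08,0],[1,-0.006,0,-0.09,0],[1,-0.006,0,-0.094,0]]]'; python3 -m pendant '[[[1,0,0,-0.003,0],[1,0,0,-0.003,0]]]'
```

```text
time: 32.85
ee_pos: [0.5658, -0.1585, 0.1106]
tool_rot: [-3.131, 0.024, 0.031]
contact_force: [-0.3, -0.3, -1.2]
width: 0.0236
time: 33.05
ee_pos: [0.5659, -0.1585, 0.1101]
tool_rot: [-3.132, 0.024, 0.031]
contact_force: [-0.4, 0.6, -1.4]
width: 0.0237
```

```bash
python3 -m pendant '[[[1,0,0,-0.004,0],[1,0,0,-0.004,0],[1,0,0,-0.004,0]]]'
```

```text
time: 33.35
ee_pos: [0.5661, -0.1586, 0.1097]
tool_rot: [-3.132, 0.023, 0.031]
contact_force: [-0.6, 0.8, 3.1]
width: 0.0231
```

```bash
python3 -m pendant '[[[1,0,0,0.001,0],[0.65,0,0,0.001,0],[0.65,0,0,0.001,0],[0.65,0,0,0.001,0],[0.65,0,0,0.001,0]]]'; python3 -m pendant '[[[0.65,0,0,0.1,0],[0.65,0,0,0.25,0],[0.6,0,0,0.4,0],[0.4,0,0,0.48,0],[0.4,0,0,0.48,0]]]'; python3 - <<'E'
from h import *
g=grab("scene");h=grab("side");save(g,"s19")
im=np.ascontiguousarray(g["pixels"]);a=cv2.resize(im[100:260,90:270],None,fx=2.5,fy=2.5)
im=np.ascontiguousarray(h["pixels"]);b=cv2.resize(im[180:340,270:430],None,fx=2.2,fy=2.5)
cv2.imwrite("pics/c19.png",np.hstack([a,b])[:, :800])
im=np.ascontiguousarray(g["pixels"]);cv2.imwrite("pics/c19b.png",cv2.resize(im[200:280,280:360],None,fx=6,fy=6,interpolation=cv2.INTER_CUBIC))
E
```

```text
time: 33.85
ee_pos: [0.5661, -0.1586, 0.1099]
tool_rot: [-3.132, 0.023, 0.031]
contact_force: [2.0, 0.3, 1.0]
width: 0.0324
time: 34.35
ee_pos: [0.5676, -0.1592, 0.2334]
tool_rot: [-3.135, 0.016, 0.031]
contact_force: [0.0, -0.2, 0.8]
width: 0.0476
```

View pics/c19.png

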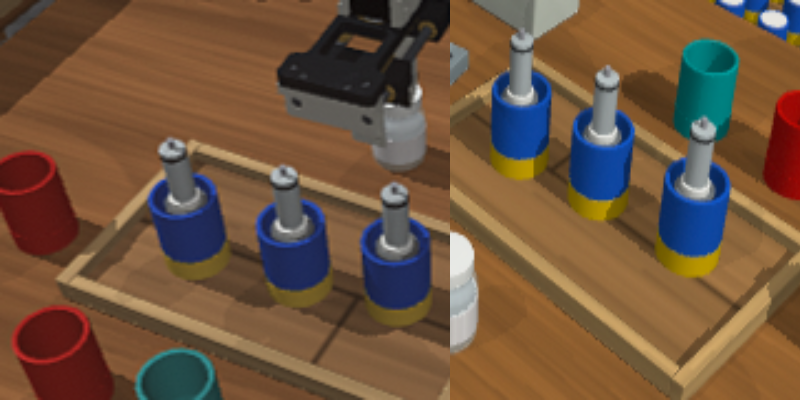

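View pics/c19b.png

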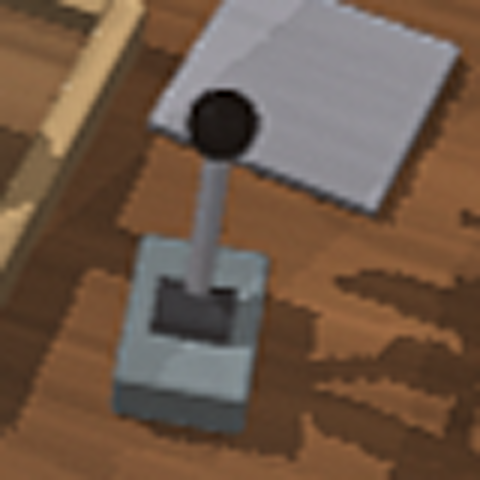

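All three loggers stand upright in cups with pins out. Now the lever: closing the jaws and moving to the knob's near side.

```bash
python3 -m pendant '[[[1,-0.06,0.16,0,0.1],[1,-0.12,0.32,0,0.2],[1,-0.17,0.48,0,0.216],[1,-0.17,0.635,0,0.216],[1,-0.17,0.635,0,0.216]]]'; python3 -m pendant '[[[1,0,0,0,0],[1,0,0,0,0],[1,0,0,-0.1,0],[1,0,0,-0.2,0],[1,0,0,-0.3,0]]]'; python3 - <<'E'
from h import *
f=grab("wrist");save(f,"w20");f=grab("scene");im=np.ascontiguousarray(f["pixels"]);cv2.imwrite("pics/c20.png",cv2.resize(im[130:280,250:400],None,fx=4,fy=4));print(arm.observe()["ee_pos"])
E
```

```text
time: 34.95
ee_pos: [0.5219, 0.0043, 0.2278]
tool_rot: [-3.129, 0.026, 0.205]
contact_force: [-0.3, -1.9, -0.3]
width: 0.0197
time: 35.45
ee_pos: [0.5219, 0.0029, 0.1515]
tool_rot: [-3.129, 0.026, 0.203]
contact_force: [0.6, 0.5, 0.3]
width: 0.0003
[0.51981826 0.00325983 0.14937381]
```

View pics/w20.png

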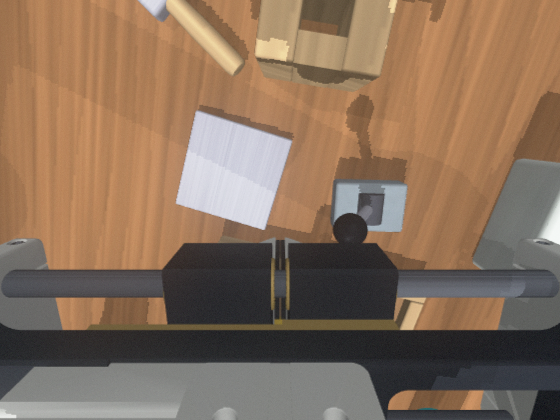

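View pics/c20.png

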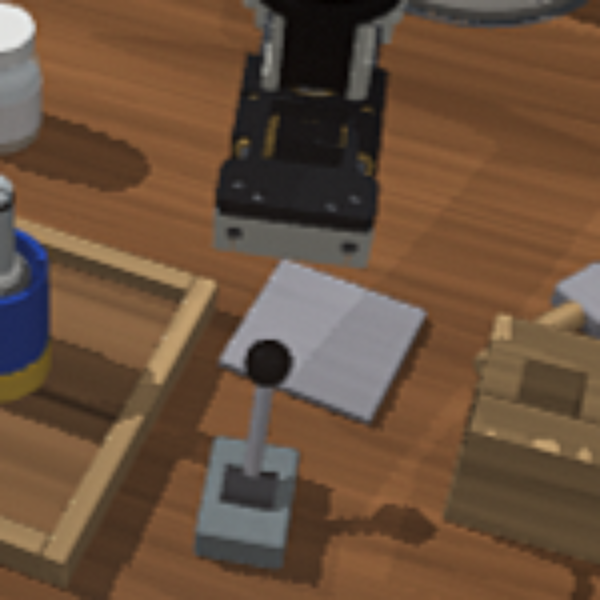

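```bash
python3 -m pendant '[[[1,0,-0.014,-0.1,0],[1,0,-0.014,-0.2,0],[1,0,-0.014,-0.27,0],[1,0,-0.014,-0.27,0]]]'; python3 -m pendant '[[[1,0.05,0.01,0,0],[1,0.1,0.02,0,0],[1,0.15,0.03,0,0],[1,0.2,0.04,0,0],[1,0.25,0.05,0,0]]]';  python3 - <<'E'
from h import *
f=grab("scene");im=np.ascontiguousarray(f["pixels"]);a=cv2.resize(im[140:280,260:400],(400,400));
f=grab("side");im=np.ascontiguousarray(f["pixels"]);b=cv2.resize(im[110:250,190:330],(400,400));cv2.imwrite("pics/c21.png",np.hstack([a,b]))
E
```

```text
time: 35.95
ee_pos: [0.5189, -0.001, 0.0806]
tool_rot: [-3.126, 0.036, 0.202]
contact_force: [-0.6, -0.6, 0.3]
width: 0.0008
time: 36.45
ee_pos: [0.5827, 0.0109, 0.0827]
tool_rot: [-3.127, 0.035, 0.201]
contact_force: [-0.4, 0.1, 0.9]
width: 0.0004
```

View pics/c21.png

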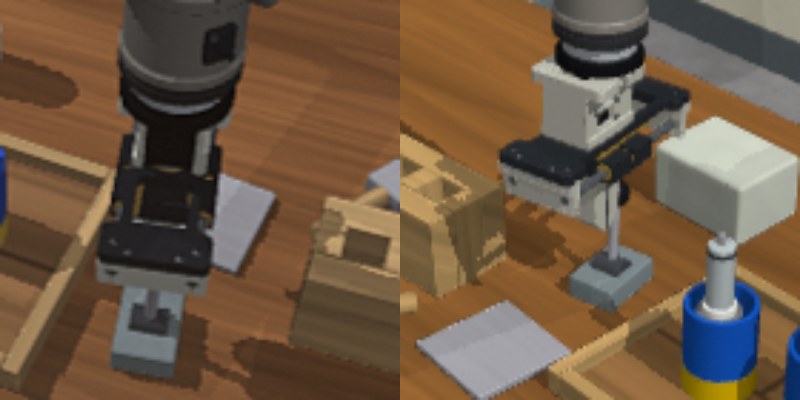

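```bash
python3 -m pendant '[[[1,0.04,0.008,0,0],[1,0.07,0.014,0,0],[1,0.1,0.02,0,0],[1,0.12,0.024,0,0],[1,0.12,0.024,0,0]]]'; python3 -m pendant '[[[1,0.015,0.003,0,0],[1,0.03,0.006,0,0],[1,0.03,0.006,0,0]]]'
```

```text
time: 37.05
ee_pos: [0.6142, 0.0171, 0.0825]
tool_rot: [-3.127, 0.032, 0.201]
contact_force: [0.2, 0.1, -0.0]
width: 0.0006
time: 37.35
ee_pos: [0.6221, 0.0187, 0.0825]
tool_rot: [-3.127, 0.032, 0.201]
contact_force: [-0.7, -0.6, -0.5]
width: 0.0002
```

```bash
python3 -m pendant '[[[1,0.01,0.002,0,0],[1,0.02,0.004,0,0],[1,0.02,0.004,0,0]]]'; python3 -m pendant '[[[1,0.01,0.002,0,0],[1,0.02,0.004,0,0],[1,0.02,0.004,0,0]]]'; python3 - <<'E'
from h import *
f=grab("scene");im=np.ascontiguousarray(f["pixels"]);a=cv2.resize(im[140:280,260:400],(400,400));
f=grab("side");im=np.ascontiguousarray(f["pixels"]);b=cv2.resize(im[110:250,190:330],(400,400));cv2.imwrite("pics/c22.png",np.hstack([a,b]))
E
```

```text
time: 37.65
ee_pos: [0.6245, 0.0193, 0.0821]
tool_rot: [-3.126, 0.039, 0.202]
contact_force: [-9.8, -2.3, 4.1]
width: 0.0005
time: 37.95
ee_pos: [0.6247, 0.0193, 0.0819]
tool_rot: [-3.126, 0.05, 0.202]
contact_force: [-18.2, -4.7, 10.3]
width: 0.0007
```

View pics/c22.png

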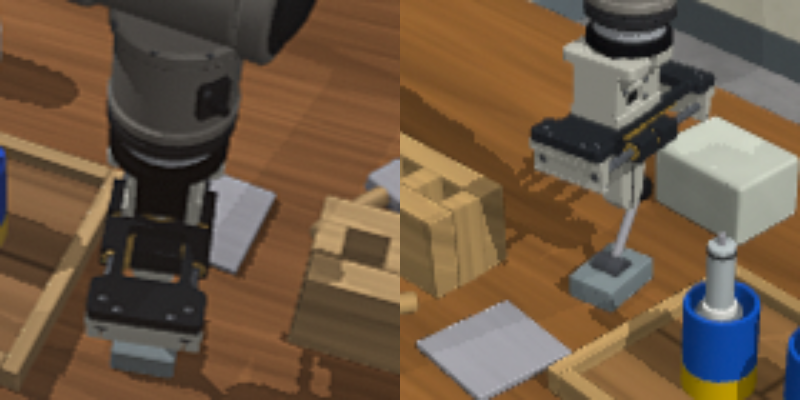

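Hard stop reached (18 N at the lever, no further travel). Retreating and checking.

```bash
python3 -m pendant '[[[1,-0.06,-0.012,0,0],[1,-0.2,-0.04,0,0],[1,-0.35,-0.07,0.1,0],[1,-0.45,-0.09,0.3,0],[1,-0.45,-0.09,0.48,0]]]'; python3 -m pendant '[[[1,-0.1,0.19,0,0],[1,-0.1,0.38,0,0],[1,-0.1,0.57,0,0],[1,-0.1,0.76,0,0],[1,-0.1,0.9,0,0]]]'; python3 - <<'E'
from h import *
f=grab("scene");g=grab("side");save(f,"s23");save(g,"d23")
im=np.ascontiguousarray(f["pixels"]);a=cv2.resize(im[190:290,270:370],(400,400),interpolation=cv2.INTER_CUBIC)
im=np.ascontiguousarray(g["pixels"]);b=cv2.resize(im[140:240,210:310],(400,400),interpolation=cv2.INTER_CUBIC);cv2.imwrite("pics/c23.png",np.hstack([a,b]))
for p in((.652,.025,.088),): print(proj(f,p),proj(g,p))
E
```

```text
time: 38.55
ee_pos: [0.509, -0.0033, 0.2018]
tool_rot: [-3.124, 0.055, 0.201]
contact_force: [0.4, 0.7, 0.8]
width: 0.0004
time: 39.05
ee_pos: [0.4838, 0.2246, 0.2023]
tool_rot: [-3.123, 0.053, 0.203]
contact_force: [0.5, -0.0, -0.2]
width: 0.0004
(np.float64(311.71926715568816), np.float64(250.93801956837683)) (np.float64(272.7886462971377), np.float64(174.94934100168533))
```

View pics/c23.png

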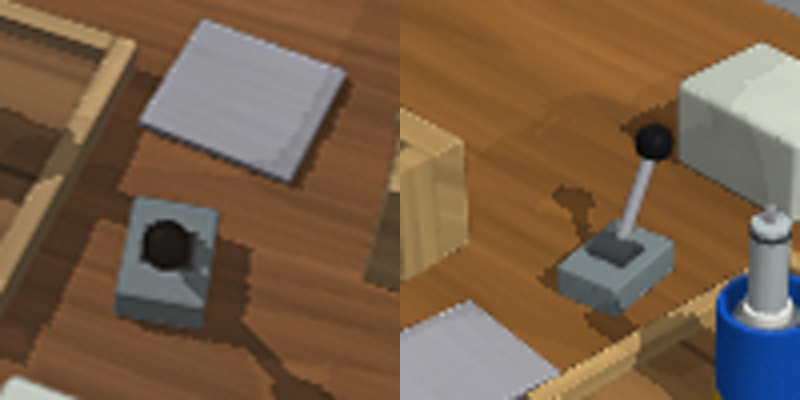

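View pics/s23.png

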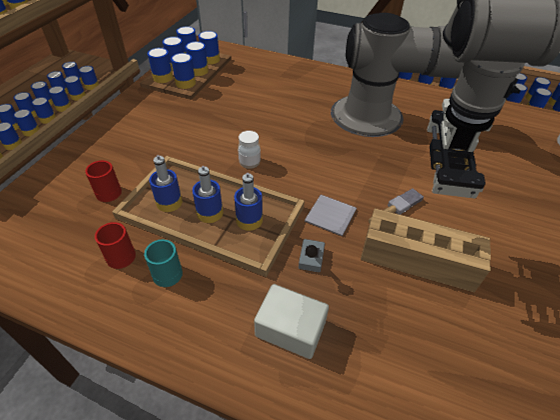

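View pics/d23.png

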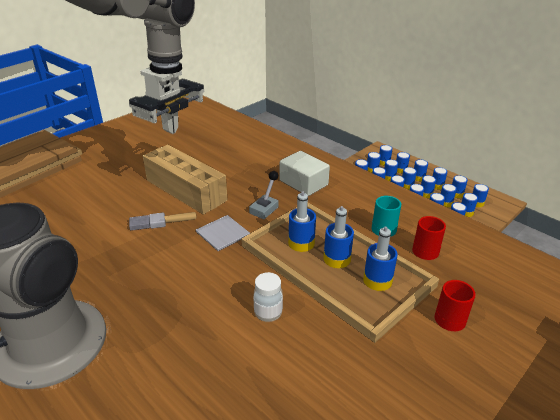

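```bash
python3 - <<'E'
import cv2,numpy as np
a=cv2.imread("pics/s23.png")[145:215,140:280];b=cv2.imread("pics/d23.png")[180:280,280:410]
cv2.imwrite("pics/c24.png",np.vstack([cv2.resize(a,(640,320),interpolation=cv2.INTER_CUBIC)[:270],cv2.resize(b,(416,320),interpolation=cv2.INTER_CUBIC) if 0 else cv2.copyMakeBorder(cv2.resize(b,(416,320),interpolation=cv2.INTER_CUBIC),0,0,0,224,cv2.BORDER_CONSTANT)]))
E
```

```text
(no output)
```

View pics/c24.png

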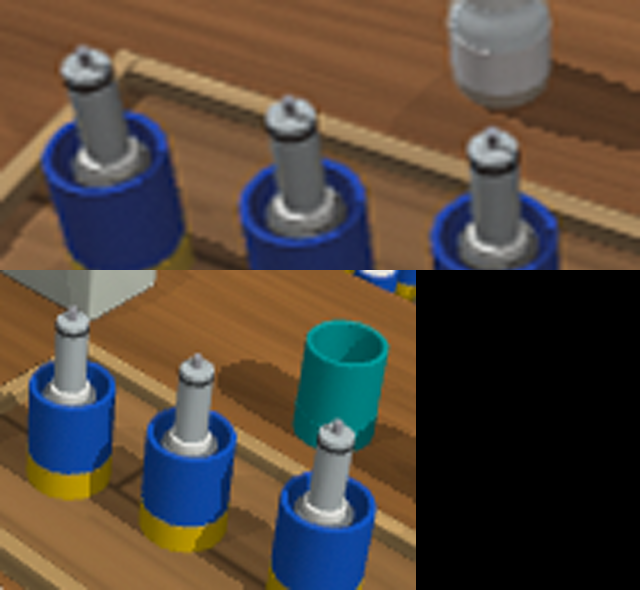

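All three pins stand equally proud and the loggers are upright in the three cups. Handing in.

```bash
python3 - <<'E'
from h import *
print(arm.close_job())
E
```

```text
the job is handed in; nothing more can be done
None
```

The job is handed in at about 39 s of the 210 s allowed. The stand held three loggers; all three are now running, one in each of the three blue cups, and the flag lever is fully over.

- **Loggers:** I pushed each button in on the steel plate until it met the hard stop, seen as 21 to 37 N at the expected height, before placing it. The last pictures show all three upright, with their pins standing equally proud.
- **Flag lever:** I swung it over last, until it stopped with 18 N on the knob. The knob's picture positions match the worked-out end position within about 1 pixel in both views.
- **Surroundings:** The jar, brush, mould and look-alike cups show no movement by eye between the first and last pictures.
- **Knocked cup and slack grip:** My cup checks before each placing showed no knocked cup, and no grip was lost.

Two readings disagreed slightly:
- The cup positions from the fixed cameras differed by up to about 6 mm from the wrist view. I went by the wrist view.
- For the second logger, the push force first showed about 6 mm lower than expected. It then reached the hard stop at 37 N, about 1 mm below the expected height.

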